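Clamp a border tile in the drawing jig with the pull-and-turn swing clamp

ROBOT

A 6-joint arm with a two-finger parallel gripper is mounted at the origin on a cart in front of the work surface, level with it; the furniture and walls round the work are solid. World frame = base frame: x ahead of the robot, y to its left, z up, the work surface at z = 0. Lengths are in m, angles in rad, forces in N, time in s.
With the tool pointing down it reaches from about 0.375 to 0.75 m from the base axis. Payload 9 kg.
Tool frame: the origin (TCP) lies midway between the tips of the shut fingers; the grasp point (between the pads) lies 19 mm behind it; z points along the fingers, x is the direction in which the jaws open and shut, and the axes are right-handed (so a half turn about z gives the same grasp; the last joint's range is limited). The gripper opens to 85 mm and grips with 20 to 120 N. Pads are 22 mm wide; open, the fingers measure 114 mm over their backs; the gripper's body (76 mm by 85 mm) begins 54 mm behind the grasp point. The pads swing forward as they close: fully open they stand 13 mm farther back than shut.
Start: joints at [-1.518, 0.104, 0.097, 1.564, 0, 1.353], TCP at [0.161, -0.578, 0.231] pointing down, gripper open.
Joint ranges: [-2.99, 2.99], [-0.84, 1.86], [-1.1, 1.16], [-1.84, 2.11], [-1.51, 1.56], [-3.14, 3.14]. Speed limits (rad/s): [2.22, 2.22, 2.57, 3.14, 3.14, 3.14].

INTERFACE

Orientations are given as a unit quaternion [x, y, z, w].
In Python, from rig import sense, get_image, close_job gives the robot as it stands.
- The arm moves only by the shell command python3 -m handwheel 'ROWS' [FORCE]. ROWS is JSON, a list of rows, each an object of numbers: "gripper": the opening, from -1 (shut) to 1 (fully open); "dx", "dy", "dz": the shift along the tool's x, y, z in mm; "ax", "ay", "az": the turn, a rotation vector about the tool's x, y, z in rad. In form: [{"gripper": .., "dx": .., "dy": .., "dz": .., "ax": .., "ay": .., "az": ..}, ...]. A call has 1 to 20 rows; each row shifts and turns the commanded pose from where the row before left it, along the tool's axes as they then stand; what a row does not reach is not made up. A row lasts 1/12 s, in which the tool goes at most 41.7 mm and 7.16 degrees, less where a joint would pass 70% of its speed; a pose out of reach is approached as far as the arm can. A call with a gripper value outside its range is refused whole. The fingers move at their own pace and stop on an object; FORCE is the grip in N (left out, the last holds). Time passes only in rows, so rows that do not move let the fingers close. It gives the time, the measured TCP pose, the force and the opening at its end, in the units of the state.
- sense(): the state, without advancing time (a new reading comes with each control period).
- get_image(name): name is "scene" or "top" or "wrist"; returns a dict with "frame" (400x640x3 uint8, blue, green, red), "intrinsics" (3x3 intrinsics, pixels), "D" ([k1, k2, p1, p2, k3] as OpenCV has them; the pictures are not rectified), "rvec" (rotation vector, rad) and "tvec" (3), from world to camera coordinates, as OpenCV has them; the wrist camera has in their place "mount" (4x4, takes a point from camera to tool coordinates, whose origin is the TCP and whose axes are the tool frame's). Camera axes: x right, y down, z forward; pixel columns grow to the right and rows downward; lengths in m; the calibration is good to about 2 mm. A picture is of the moment at which its call begins: read the wrist's pose just before it. There is no depth.
- close_job(): hands the job in, once; it reports no verdict.
The state is a dict: "clock": time; "joint_positions": joint angles; "qd": joint speeds; "effort": joint torques, N m; "eef_pos": TCP position; "eef_rot": TCP orientation; "wrist_force": force on the tool from outside, world axes, zero at the start; "ft_torque": the same for the moment, N m; "width": finger opening in m.
Only numpy, scipy, OpenCV 4.12 (cv2) and the standard library are available. Lean on these libraries where they do the work, as an engineer would, in place of code of your own. Each camera call takes 0.05 s, during which the arm holds its last target.

TASK

Slide the narrow border tile gently along its channel until its end is fully home against the end stop. Then lock it down with the swing clamp: pull the sprung knob straight up out of its park slot, turn it anticlockwise until the arm is over the tile, feel for the notch and let the knob snap down into it, so that the rubber foot presses on the tile. Never force the pin sideways or press it down on the notch ring, leave the pot, jar and pounce pad alone, and let go at the end.

Things in the scene. Friction and masses are not known exactly. Their poses are not given: they have to be found in the camera images.
- jig: Fixed board 160 (x) x 300 (y) x 12 mm on the table; origin: centre of its underside; y points along the channel to the end stop, x mostly away from the robot. The channel, centred at x = +35 mm, lies between two aluminium rails, 7 mm high, 61 mm apart inside, from y = -60 to +130 mm, open at the -y end. Offsets said to be in jig axes mean these.
- end_stop: Fixed aluminium block 72 x 12 x 14 mm across the +y end of the channel; origin at the board's top (12 mm above the table), at the middle of the face that the tile meets; jig axes. More than 30 N harms it.
- tile: Loose narrow white traced border tile, 200 x 58 x 9 mm, about 0.2 kg, flat on the board in the channel; origin: centre of its underside; x along its length, towards the end stop. It starts 20 to 45 mm short of the stop; fully home its origin is 100 mm from the stop face. Its -x end stands out of the channel's open end and can be pushed there.
- detent_housing: Fixed dark steel base, 72 mm across, of the clamp, at jig x = -45, y = +30 mm; origin on its axis at the board's top. It carries a steel ring of 23 to 33 mm radius, flat top 18 mm above the board, with a wide park slot and one notch 7.4 mm wide. The ring's angle is set by hand: the notch is met somewhere at clamp_turn = 0.78 to 1.40. Over 30 N between pin and ring harms them.
- swing_clamp: Moving clamp part; origin on its vertical axis, at the board's top when down; x along the arm to the foot, z up. At x = -28 mm a 6 mm square steel pin hangs down; it runs on the ring and drops 6 mm into slot or notch. The flange and arm below the knob reach 29 mm above the origin. The arm has a rubber foot, 12 mm across, 80 mm out.
- knob (a point): Centre of the clamp's black bar-shaped knob, on the axis, 48 mm above the swing_clamp origin. The knob is 40 mm long along swing_clamp x, 14 mm thick along its y (pinch it here from above) and 32 mm high, 32 to 64 mm above that origin.
- foot (a point): Middle of the underside of the rubber foot.
- clamp_pull (a joint): Lift of the clamp in m: 0 down (parked), about 0.005 when the pin rests on the ring's flat top (it must be lifted over 0.006 to clear it), 0 to 0.001 when it is in the notch with the foot on the tile, 0.012 at the top stop. A spring pulls down with 6 N at 0 and 10 N at the top, plus 1.3 N of weight. On the ring, the ring carries this load; over the notch, the hand on the knob does.
- clamp_turn (a joint): Angle of the clamp in rad, growing anticlockwise from above. Parked near 0 (-0.06 to 0.03), arm off the tile; at 1.10 the arm points along jig x, across the tile. Stops at -0.4 and 1.75. About 0.18 N m of friction; stays where it is left. Let go within about 0.04 rad of the notch's middle, the pin falls in.
- lidded_pot: Bystander: small dark blue round pot with a lid, 66 mm across and 62 mm high, loose on the table beyond the jig.
- pounce_pad: Bystander: little tied black cloth-look pounce pad, 35 mm across and 40 mm high, beyond the jig.
- pigment_jar: Bystander: small pigment jar with a white lid, 39 mm across and 46 mm high, to the right of the jig.

How it is judged:
By the outcome, as a careful person would: the job done as asked, in the order asked, and still so for the second after the job is handed in, with the robot touching nothing.
It also fails if it takes over 67 s, if anything falls off the work surface, if the arm or the gripper's body presses on something with over 40 N, if the wrist force passes 120 N, or if a joint passes its speed limit or range.

## Working session

There is one attempt and no reset: what is moved stays moved. The work goes in short steps, Python scripts to look and compute and a shell command to move; the robot and the scene stay as the last step left them, time stands still between calls to the robot, and variables do not carry over. Pictures are saved under pics/ and viewed, and the job is handed in when it is done.

```bash
mkdir -p pics; ls
python3 - <<'E'
from rig import sense,get_image
import cv2
s=sense();print(s)
for n in ["scene","top","wrist"]:
    d=get_image(n);cv2.imwrite(f"pics/{n}0.png",d["frame"]);print(n,d["intrinsics"],d["D"],d.get("rvec"),d.get("tvec"),d.get("mount"))
E
```

```text
pics
{'clock': 0.0, 'joint_positions': array([-1.51770690e+00,  1.04702394e-01,  9.64443422e-02,  1.56387229e+00,
        1.69581498e-05,  1.35309454e+00]), 'qd': array([ 0.00089671,  0.00071065, -0.0005978 , -0.00054025,  0.00037881,
       -0.00077717]), 'effort': array([-7.29619132e-04, -5.56934738e+01,  5.03644502e+01,  1.70423038e-02,
       -3.57457038e-04,  3.45330324e-07]), 'eef_pos': array([ 0.16049166, -0.57779502,  0.23050678]), 'eef_rot': array([ 7.96082071e-01, -6.05188311e-01, -4.24804266e-04, -5.14305788e-04]), 'wrist_force': array([0.03490192, 0.29767579, 0.38014692]), 'ft_torque': array([-0.06966686,  0.00763049, -0.02521728]), 'width': 0.08558299447611578}
scene [[406.98302685   0.         317.37817773]
 [  0.         406.98302685 192.71552534]
 [  0.           0.           1.        ]] [-0.10081352  0.          0.          0.          0.        ] [ 2.34482149 -0.76268904  0.2834312 ] [-0.55462282  0.21226621  0.75104815] None
top [[373.72173155   0.         315.74538141]
 [  0.         373.72173155 199.56174284]
 [  0.           0.           1.        ]] [-0.07277678  0.          0.          0.          0.        ] [ 2.16072932 -2.2084773   0.0772046 ] [-0.15470405  0.57471375  0.88054502] None
wrist [[345.85518902   0.         321.32156736]
 [  0.         345.85518902 200.25304907]
 [  0.           0.           1.        ]] [0.00431335 0.         0.         0.         0.        ] None None [[ 9.99999884e-01 -3.31944595e-04  3.50174283e-04 -4.10389232e-05]
 [ 2.26430309e-04  9.63717161e-01  2.66925426e-01 -6.70221147e-02]
 [-4.26073419e-04 -2.66925316e-01  9.63717124e-01 -1.42998542e-01]
 [ 0.00000000e+00  0.00000000e+00  0.00000000e+00  1.00000000e+00]]
```

View pics/scene0.png

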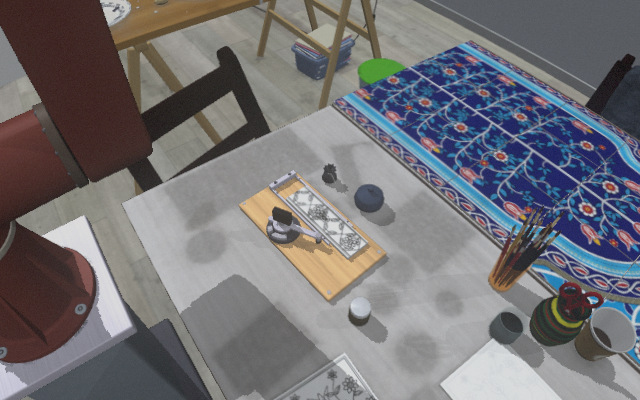

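View pics/top0.png

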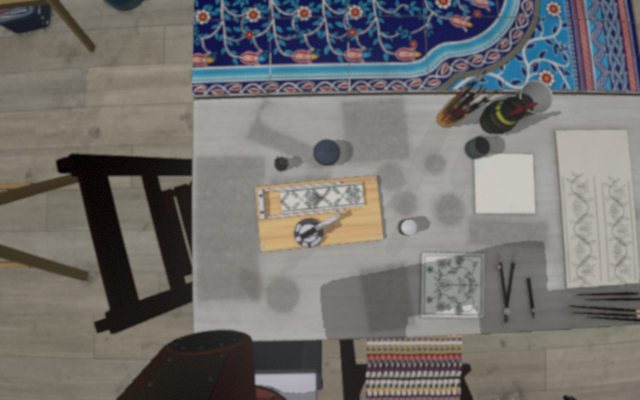

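View pics/wrist0.png

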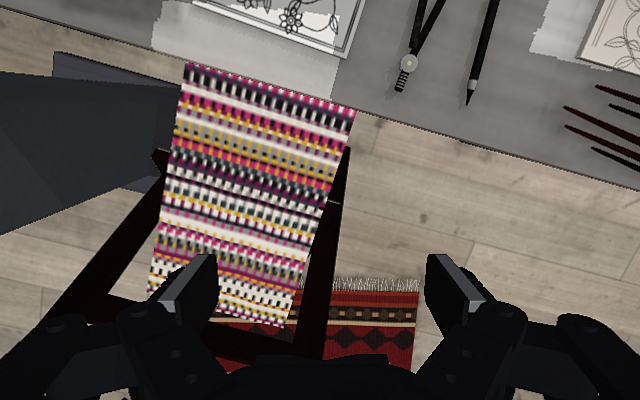

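Scene: wooden jig in the top view is at about (257,186)-(383,240), clamp hub near (309,233), pot (327,152), pad (282,163), jar (408,227). Now measuring the jig.

```bash
cat > h.py <<'E'
import numpy as np,cv2
from rig import sense,get_image
from scipy.spatial.transform import Rotation as R
def cam(name):
    s=sense(); d=get_image(name)
    if name=="wrist":
        T=np.eye(4);T[:3,:3]=R.from_quat(s["eef_rot"]).as_matrix();T[:3,3]=s["eef_pos"]
        M=T@np.array(d["mount"])
        Rw,c=M[:3,:3],M[:3,3]
        d["rvec"]=cv2.Rodrigues(Rw.T)[0]; d["tvec"]=-Rw.T@c
    else:
        Rc=cv2.Rodrigues(np.array(d["rvec"]))[0];Rw=Rc.T;c=-Rw@np.array(d["tvec"])
    d["Rw"]=Rw;d["c"]=c;return d
def ray(d,uv):
    p=cv2.undistortPoints(np.array(uv,float).reshape(-1,1,2),d["intrinsics"],np.array(d["D"]))[:,0]
    return np.c_[p,np.ones(len(p))]@d["Rw"].T
def plane(d,uv,z):
    r=ray(d,uv);return d["c"]+r*((z-d["c"][2])/r[:,2])[:,None]
def proj(d,P):
    return cv2.projectPoints(np.array(P,float).reshape(-1,1,3),np.array(d["rvec"],float),np.array(d["tvec"],float),d["intrinsics"],np.array(d["D"]))[0][:,0]
def st():
    s=sense();Rm=R.from_quat(s["eef_rot"]).as_matrix()
    print("t",round(s["clock"],2),"pos",np.round(s["eef_pos"],4),"toolx",np.round(Rm[:,0],3),"z",np.round(Rm[:,2],3),"F",np.round(s["wrist_force"],1),"T",np.round(s["ft_torque"],2),"w",round(s["width"],4));return s
E
python3 - <<'E'
from h import *
for n in ["top","scene"]:
    d=cam(n);hsv=cv2.cvtColor(d["frame"],cv2.COLOR_BGR2HSV)
    m=((hsv[...,0]>8)&(hsv[...,0]<25)&(hsv[...,1]>90)&(hsv[...,2]>110)).astype(np.uint8)
    box={"top":(170,240,260,400),"scene":(160,235,310,400)}[n]
    mm=np.zeros_like(m);mm[box[0]:box[2]+(0),box[1]:box[3]]=m[box[0]:box[2],box[1]:box[3]]
    cs,_=cv2.findContours(mm,cv2.RETR_EXTERNAL,cv2.CHAIN_APPROX_NONE)
    pts=np.vstack(cs)[:,0];
    w=plane(d,pts,0.012)[:,:2]
    hull=cv2.convexHull(w.astype(np.float32));print(n,cv2.minAreaRect(hull))
    a=cv2.resize(d["frame"][box[0]-20:box[2]+20,box[1]-20:box[3]+60],None,fx=3.3,fy=3.3,interpolation=cv2.INTER_CUBIC)
    cv2.imwrite(f"pics/{n}1.png",a[:600,:800])
E
```

```text
top ((0.5396901965141296, -0.1741555631160736), (0.15592533349990845, 0.29563072323799133), 4.470337390899658)
scene ((0.534805953502655, -0.17763078212738037), (0.15786778926849365, 0.29849421977996826), 4.498845100402832)
```

```bash
python3 -m handwheel '[{"gripper":1,"dx":-15.9,"dy":-35.7,"dz":2.5,"ax":0,"ay":0,"az":0},{"gripper":1,"dx":-15.9,"dy":-35.7,"dz":2.5,"ax":0,"ay":0,"az":0},{"gripper":1,"dx":-15.9,"dy":-35.7,"dz":2.5,"ax":0,"ay":0,"az":0},{"gripper":1,"dx":-15.9,"dy":-35.7,"dz":2.5,"ax":0,"ay":0,"az":0},{"gripper":1,"dx":-15.9,"dy":-35.7,"dz":2.5,"ax":0,"ay":0,"az":0},{"gripper":1,"dx":-15.9,"dy":-35.7,"dz":2.5,"ax":0,"ay":0,"az":0},{"gripper":1,"dx":-15.9,"dy":-35.7,"dz":2.5,"ax":0,"ay":0,"az":0},{"gripper":1,"dx":-15.9,"dy":-35.7,"dz":2.5,"ax":0,"ay":0,"az":0},{"gripper":1,"dx":-15.9,"dy":-35.7,"dz":2.5,"ax":0,"ay":0,"az":0},{"gripper":1,"dx":-15.9,"dy":-35.7,"dz":2.5,"ax":0,"ay":0,"az":0},{"gripper":1,"dx":-15.9,"dy":-35.7,"dz":2.5,"ax":0,"ay":0,"az":0},{"gripper":1,"dx":-15.9,"dy":-35.7,"dz":2.5,"ax":0,"ay":0,"az":0},{"gripper":1,"dx":-15.9,"dy":-35.7,"dz":2.5,"ax":0,"ay":0,"az":0}]' && python3 -m handwheel '[{"gripper":1,"az":-0.124},{"gripper":1,"az":-0.124},{"gripper":1,"az":-0.124},{"gripper":1,"az":-0.124},{"gripper":1,"az":-0.124},{"gripper":1,"az":-0.124},{"gripper":1,"az":-0.124},{"gripper":1,"az":-0.124},{"gripper":1,"az":-0.124},{"gripper":1,"az":-0.124},{"gripper":1,"az":-0.124}]'
python3 - <<'E'
from h import *
st();d=cam("wrist");cv2.imwrite("pics/w1.png",d["frame"]);np.savez("w1.npz",f=d["frame"],Rw=d["Rw"],c=d["c"])
E
```

```text
clock: 1.33
eef_pos: [0.5537, -0.2532, 0.1987]
eef_rot: [0.796, -0.605, 0.0, 0.0]
wrist_force: [0.1, -1.1, -0.2]
width: 0.0853
t 1.33 pos [ 0.5537 -0.2532  0.1987] toolx [ 0.268 -0.964  0.   ] z [ 0. -0. -1.] F [ 0.1 -1.1 -0.2] T [ 0.02 -0.05 -0.  ] w 0.0853invalid input at $[0]: expected keys gripper, dx, dy, dz, ax, ay, az
```

View pics/w1.png

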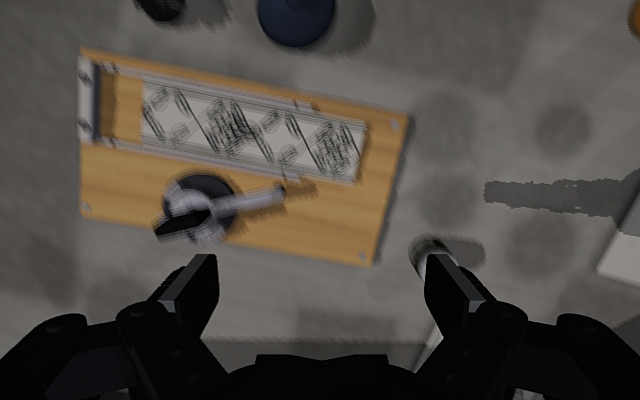

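View pics/top1.png

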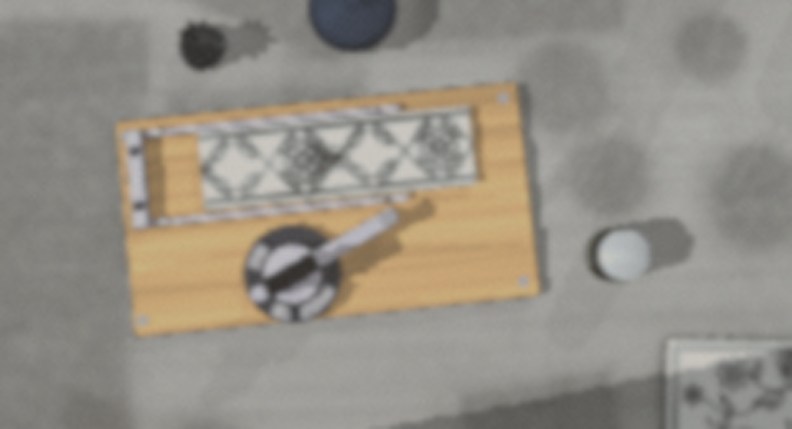

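The view shows the entire jig: tile from (142,85) to (365,180), stop at (90,100), clamp hub about (200,210). It is motion-blurred, so I'll take it again at rest.

Run:
```python
from h import *
cam("wrist");st();d=cam("wrist");cv2.imwrite("pics/w2.png",d["frame"]);np.savez("w2.npz",f=d["frame"],Rw=d["Rw"],c=d["c"])
cv2.imwrite("pics/w2z.png",cv2.resize(d["frame"][30:280,60:420],None,fx=2.2,fy=2.2,interpolation=cv2.INTER_CUBIC))
hsv=cv2.cvtColor(d["frame"],cv2.COLOR_BGR2HSV)
m=((hsv[...,0]>8)&(hsv[...,0]<25)&(hsv[...,1]>90)).astype(np.uint8);m[:, 430:]=0;m[285:]=0
m=cv2.morphologyEx(m,cv2.MORPH_OPEN,np.ones((3,3)))
w=plane(d,np.argwhere(m)[:,::-1],0.012)[:,:2]
print(cv2.minAreaRect(cv2.convexHull(w.astype(np.float32))))
```

```text
t 1.43 pos [ 0.5553 -0.2507  0.1978] toolx [ 0.272 -0.962 -0.001] z [ 0.     0.002 -1.   ] F [-1.1 -0.6 -0.3] T [-0.05  0.   -0.02] w 0.0856
((0.537968635559082, -0.1766175478696823), (0.1587914526462555, 0.29810333251953125), 4.5360426902771)
```

View pics/w2z.png

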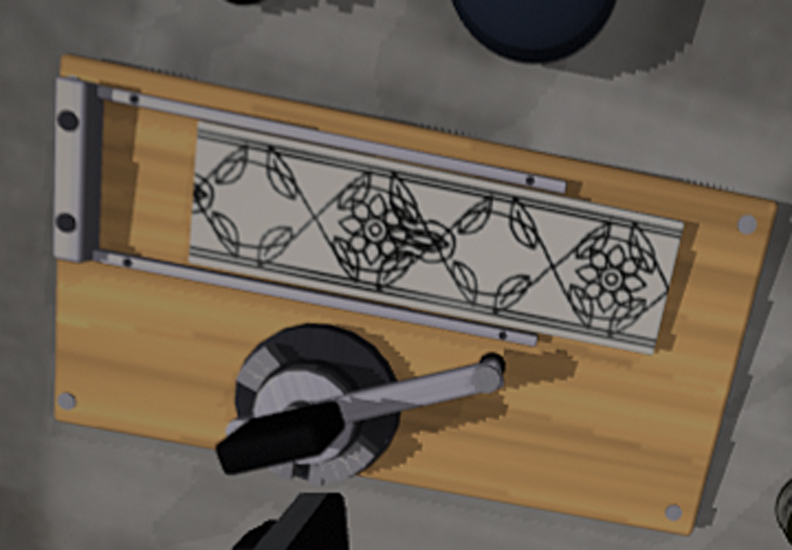

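```bash
cat >> h.py <<'E'
JC=np.array([0.538,-0.1766]);JA=np.deg2rad(4.53)
def tojig(P): 
    P=np.atleast_2d(P)[:,:2]-JC;c,s=np.cos(JA),np.sin(JA);return P@np.array([[c,-s],[s,c]])*1000
def towld(q):
    q=np.atleast_2d(q)/1000;c,s=np.cos(JA),np.sin(JA);return JC+q@np.array([[c,s],[-s,c]])
E
python3 - <<'E'
from h import *
d=cam("wrist");st()
f=lambda p:np.array(p)/2.2+[60,30]
print("tile",tojig(plane(d,f([(683,224),(655,352),(199,123),(190,262)]),.021)).round(1))
print("stop top",tojig(plane(d,f([(92,80),(80,262),(58,78),(54,258)]),.026)).round(1))
print("rail",tojig(plane(d,f([(565,187),(536,340)]),.019)).round(1))
print("foot armtop",tojig(plane(d,f([(490,380)]),.041)).round(1))
print("knob top",tojig(plane(d,f([(217,455),(333,405),(342,438),(228,474)]),.076)).round(1), "expect hub -45,30")
h=proj(d,np.c_[towld([[-45,30]]),[.03]])[0];print(h)
x,y=int(h[0]),int(h[1])
cv2.imwrite("pics/ring.png",cv2.resize(d["frame"][y-55:y+55,x-60:x+60],None,fx=5.4,fy=5.4,interpolation=cv2.INTER_CUBIC))
E
```

```text
t 1.53 pos [ 0.5528 -0.2539  0.1984] toolx [ 0.27  -0.963 -0.   ] z [-0.001  0.    -1.   ] F [-0.   1.1 -0.1] T [-0.04 -0.02 -0.04] w 0.0856
tile [[  60.5 -112.4]
 [   5.1 -113.1]
 [  61.5   86.4]
 [   5.    86.6]]
stop top [[ 69.5 125.6]
 [ -2.7 128.6]
 [ 67.7 138.5]
 [ -3.1 139.1]]
rail [[ 65.5 -61.7]
 [ -0.2 -61.6]]
foot armtop [[-15.2 -46.3]]
knob top [[-53.   46.4]
 [-25.1   6.3]
 [-37.3   1.6]
 [-59.9  41.9]] expect hub -45,30
[198.93462562 214.18909835]
```

View pics/ring.png

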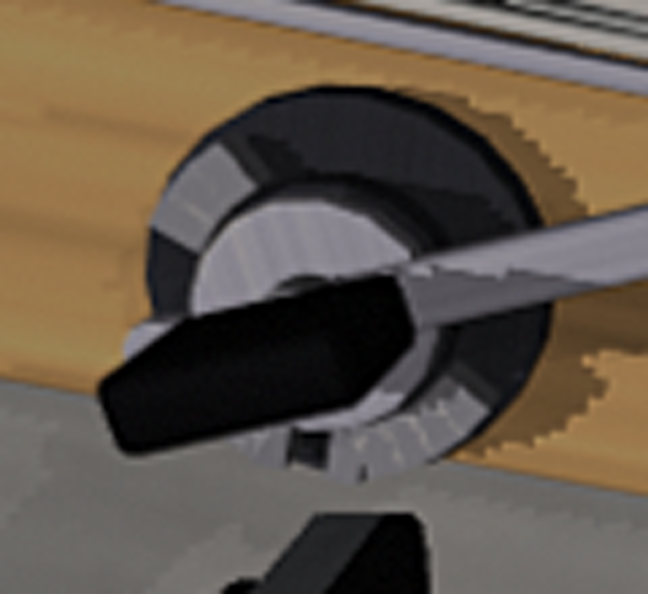

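Run:
```python
from h import *
z=np.load("w2.npz");d=cam("wrist");d["Rw"]=z["Rw"];d["c"]=z["c"]
x,y=198,214
P=lambda p:np.array(p)/5.4+[x-60,y-55]
for zz in(.03,.027):
  for p in [(293,438),(327,438),(290,465),(325,466),(308,450)]:
    q=tojig(plane(d,P([p]),zz))[0]-[-45,30];a=np.degrees(np.arctan2(q[1],q[0]))%360
    print(zz,p,q.round(1),np.hypot(*q).round(1),a.round(1),"turn",np.deg2rad(a-180)+1.10)
```

```text
0.03 (293, 438) [-25.6   5.3] 26.2 168.3 turn 0.896021750377569
0.03 (327, 438) [-24.5  -0.6] 24.5 181.5 turn 1.1260302508966784
0.03 (290, 465) [-30.9   5.3] 31.4 170.2 turn 0.9296066684185752
0.03 (325, 466) [-29.9  -0.8] 29.9 181.6 turn 1.1280666203823555
0.03 (308, 450) [-27.4   2.5] 27.5 174.9 turn 1.0107736807723284
0.027 (293, 438) [-27.1   6.2] 27.8 167.0 turn 0.8732091287060835
0.027 (327, 438) [-25.9   0.2] 25.9 179.5 turn 1.0904210406473236
0.027 (290, 465) [-32.4   6.3] 33.0 169.1 turn 0.909059168399682
0.027 (325, 466) [-31.4   0. ] 31.4 179.9 turn 1.0986172655528543
0.027 (308, 450) [-28.9   3.4] 29.1 173.3 turn 0.9838468780688352
```

```bash
python3 -m handwheel '[{"gripper":-1,"dx":0,"dy":0,"dz":0,"ax":0,"ay":0,"az":-0.1148},{"gripper":-1,"dx":0,"dy":0,"dz":0,"ax":0,"ay":0,"az":-0.1148},{"gripper":-1,"dx":0,"dy":0,"dz":0,"ax":0,"ay":0,"az":-0.1148},{"gripper":-1,"dx":0,"dy":0,"dz":0,"ax":0,"ay":0,"az":-0.1148},{"gripper":-1,"dx":0,"dy":0,"dz":0,"ax":0,"ay":0,"az":-0.1148},{"gripper":-1,"dx":0,"dy":0,"dz":0,"ax":0,"ay":0,"az":-0.1148},{"gripper":-1,"dx":0,"dy":0,"dz":0,"ax":0,"ay":0,"az":-0.1148},{"gripper":-1,"dx":0,"dy":0,"dz":0,"ax":0,"ay":0,"az":-0.1148},{"gripper":-1,"dx":0,"dy":0,"dz":0,"ax":0,"ay":0,"az":-0.1148},{"gripper":-1,"dx":0,"dy":0,"dz":0,"ax":0,"ay":0,"az":-0.1148},{"gripper":-1,"dx":0,"dy":0,"dz":0,"ax":0,"ay":0,"az":-0.1148},{"gripper":-1,"dx":0,"dy":0,"dz":0,"ax":0,"ay":0,"az":-0.1148},{"gripper":-1,"dx":0,"dy":0,"dz":0,"ax":0,"ay":0,"az":0},{"gripper":-1,"dx":0,"dy":0,"dz":0,"ax":0,"ay":0,"az":0}]' 60
cat >> h.py <<'E'
def delta(q,z):
    "tool-axis shift mm to jig point q, height z"
    s=sense();Rm=R.from_quat(s["eef_rot"]).as_matrix()
    t=np.r_[towld(q)[0],z];print("delta tool mm",(Rm.T@(t-s["eef_pos"])*1000).round(1),"jig now",tojig(s["eef_pos"])[0].round(1),"toolx-jig deg",np.degrees(np.arctan2(Rm[1,0],Rm[0,0])-JA).round(2))
E
python3 - <<'E'
from h import *
st();delta([33,-138],.016)
E
```

```text
clock: 2.75
eef_pos: [0.5517, -0.2559, 0.199]
eef_rot: [0.999, 0.036, 0.0, 0.0]
wrist_force: [0.4, -0.2, -0.2]
width: -0.0
t 2.75 pos [ 0.5517 -0.2559  0.199 ] toolx [0.997 0.072 0.   ] z [ 0. -0. -1.] F [ 0.4 -0.2 -0.2] T [-0.01 -0.02  0.  ] w -0.0
delta tool mm [ 26.   57.6 183. ] jig now [  7.4 -80.1] toolx-jig deg -0.39
```

```bash
python3 -m handwheel '[{"gripper":-1,"dx":13,"dy":29,"dz":0,"ax":0,"ay":0,"az":-0.007},{"gripper":-1,"dx":13,"dy":29,"dz":20,"ax":0,"ay":0,"az":0},{"gripper":-1,"dx":0,"dy":0,"dz":35,"ax":0,"ay":0,"az":0},{"gripper":-1,"dx":0,"dy":0,"dz":35,"ax":0,"ay":0,"az":0},{"gripper":-1,"dx":0,"dy":0,"dz":35,"ax":0,"ay":0,"az":0},{"gripper":-1,"dx":0,"dy":0,"dz":25,"ax":0,"ay":0,"az":0},{"gripper":-1,"dx":0,"dy":0,"dz":15,"ax":0,"ay":0,"az":0},{"gripper":-1,"dx":0,"dy":0,"dz":0,"ax":0,"ay":0,"az":0},{"gripper":-1,"dx":0,"dy":0,"dz":0,"ax":0,"ay":0,"az":0}]' 60
python3 - <<'E'
from h import *
st();delta([33,-138],.016)
d=cam("wrist");cv2.imwrite("pics/w3.png",d["frame"])
E
```

```text
clock: 3.5
eef_pos: [0.5822, -0.3106, 0.0335]
eef_rot: [0.999, 0.041, -0.001, -0.0]
wrist_force: [1.0, -0.3, 0.7]
width: 0.0001
t 3.5 pos [ 0.5822 -0.3106  0.0335] toolx [ 0.997  0.081 -0.001] z [-0.001  0.001 -1.   ] F [ 1.  -0.3  0.7] T [ 0.04 -0.02  0.01] w 0.0001
delta tool mm [-0.5  0.9 17.5] jig now [  33.5 -137.1] toolx-jig deg 0.13
```

View pics/w3.png

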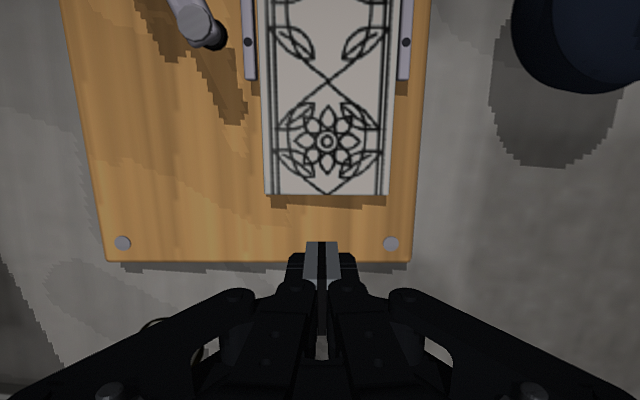

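Fingers (tip at about (321,243)) are centred just behind the tile's end (edge at row 195). Descend and push.

```bash
python3 -m handwheel '[{"gripper":-1,"dx":1,"dy":0,"dz":12,"ax":0,"ay":0,"az":0},{"gripper":-1,"dx":0,"dy":0,"dz":5.5,"ax":0,"ay":0,"az":0},{"gripper":-1,"dx":0,"dy":-4,"dz":0,"ax":0,"ay":0,"az":0},{"gripper":-1,"dx":0,"dy":-4,"dz":0,"ax":0,"ay":0,"az":0},{"gripper":-1,"dx":0,"dy":-3,"dz":0,"ax":0,"ay":0,"az":0},{"gripper":-1,"dx":0,"dy":-2,"dz":0,"ax":0,"ay":0,"az":0},{"gripper":-1,"dx":0,"dy":-2,"dz":0,"ax":0,"ay":0,"az":0},{"gripper":-1,"dx":0,"dy":0,"dz":0,"ax":0,"ay":0,"az":0},{"gripper":-1,"dx":0,"dy":0,"dz":0,"ax":0,"ay":0,"az":0}]' 60
python3 - <<'E'
from h import *
st();delta([34,-81],.016)
E
```

```text
clock: 4.3
eef_pos: [0.5829, -0.2955, 0.0165]
eef_rot: [0.999, 0.042, 0.0, 0.0]
wrist_force: [0.4, 0.2, -0.2]
width: -0.0001
t 4.3 pos [ 0.5829 -0.2955  0.0165] toolx [0.996 0.085 0.   ] z [ 0. -0. -1.] F [ 0.4  0.2 -0.2] T [-0.03  0.    0.01] w -0.0001
delta tool mm [ -1.1 -41.1   0.5] jig now [  35.3 -122.1] toolx-jig deg 0.33
```

```bash
python3 -m handwheel '[{"gripper":-1,"dx":-1,"dy":-2,"dz":0.5,"ax":0,"ay":0,"az":0.005},{"gripper":-1,"dx":0,"dy":-2.5,"dz":0,"ax":0,"ay":0,"az":0},{"gripper":-1,"dx":0,"dy":-2.5,"dz":0,"ax":0,"ay":0,"az":0},{"gripper":-1,"dx":0,"dy":-2.5,"dz":0,"ax":0,"ay":0,"az":0},{"gripper":-1,"dx":0,"dy":-2.5,"dz":0,"ax":0,"ay":0,"az":0},{"gripper":-1,"dx":0,"dy":-2.5,"dz":0,"ax":0,"ay":0,"az":0},{"gripper":-1,"dx":0,"dy":-2.5,"dz":0,"ax":0,"ay":0,"az":0},{"gripper":-1,"dx":0,"dy":-2.5,"dz":0,"ax":0,"ay":0,"az":0},{"gripper":-1,"dx":0,"dy":-2.5,"dz":0,"ax":0,"ay":0,"az":0},{"gripper":-1,"dx":0,"dy":-2.5,"dz":0,"ax":0,"ay":0,"az":0},{"gripper":-1,"dx":0,"dy":-2.5,"dz":0,"ax":0,"ay":0,"az":0},{"gripper":-1,"dx":0,"dy":-2.5,"dz":0,"ax":0,"ay":0,"az":0},{"gripper":-1,"dx":0,"dy":-2.5,"dz":0,"ax":0,"ay":0,"az":0},{"gripper":-1,"dx":0,"dy":0,"dz":0,"ax":0,"ay":0,"az":0},{"gripper":-1,"dx":0,"dy":0,"dz":0,"ax":0,"ay":0,"az":0}]' 60
python3 - <<'E'
from h import *
st();delta([34,-81],.016)
d=cam("wrist");cv2.imwrite("pics/w4.png",d["frame"])
E
```

```text
clock: 5.55
eef_pos: [0.579, -0.2631, 0.0154]
eef_rot: [0.999, 0.04, -0.0, -0.0]
wrist_force: [-0.0, 1.0, 0.2]
width: 0.0002
t 5.55 pos [ 0.579  -0.2631  0.0154] toolx [ 0.997  0.08  -0.   ] z [-0.001  0.001 -1.   ] F [-0.   1.   0.2] T [ 0.   -0.01  0.  ] w 0.0002
delta tool mm [ 0.  -8.4 -0.6] jig now [ 34.  -89.4] toolx-jig deg 0.05
```

View pics/w4.png

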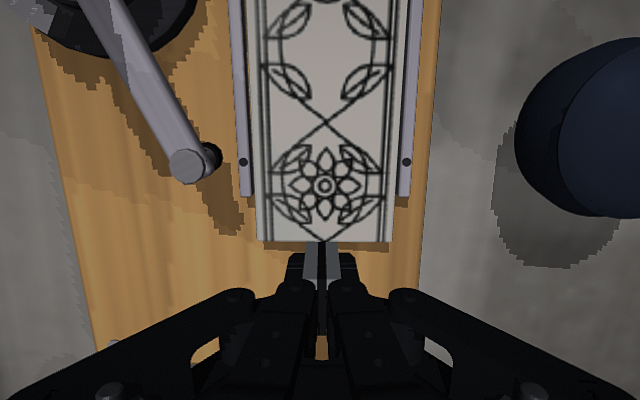

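The fingers touch the tile's end (row 241). Continue slowly.

```bash
python3 -m handwheel '[{"gripper":-1,"dx":0,"dy":-1.5,"dz":0,"ax":0,"ay":0,"az":0},{"gripper":-1,"dx":0,"dy":-1.5,"dz":0,"ax":0,"ay":0,"az":0},{"gripper":-1,"dx":0,"dy":-1,"dz":0,"ax":0,"ay":0,"az":0},{"gripper":-1,"dx":0,"dy":-1,"dz":0,"ax":0,"ay":0,"az":0},{"gripper":-1,"dx":0,"dy":-1,"dz":0,"ax":0,"ay":0,"az":0},{"gripper":-1,"dx":0,"dy":0,"dz":0,"ax":0,"ay":0,"az":0}]' 60
for i in 1 2; do python3 -c "
from h import *
st();delta([34,-81],.016)"; done
python3 -m handwheel '[{"gripper":-1,"dx":0,"dy":-0.5,"dz":0,"ax":0,"ay":0,"az":0},{"gripper":-1,"dx":0,"dy":-0.5,"dz":0,"ax":0,"ay":0,"az":0},{"gripper":-1,"dx":0,"dy":0,"dz":0,"ax":0,"ay":0,"az":0}]' 60;python3 -c "
from h import *
st();delta([34,-81],.016)"
```

```text
clock: 6.1
eef_pos: [0.5787, -0.2575, 0.0158]
eef_rot: [0.999, 0.04, -0.0, -0.0]
wrist_force: [0.2, -0.1, -0.1]
width: -0.0001
t 6.1 pos [ 0.5787 -0.2575  0.0158] toolx [ 0.997  0.08  -0.   ] z [-0.  0. -1.] F [ 0.2 -0.1 -0.1] T [ 0.03 -0.04  0.  ] w -0.0001
delta tool mm [-0.2 -2.9 -0.2] jig now [ 34.2 -83.9] toolx-jig deg 0.04
t 6.1 pos [ 0.5787 -0.2575  0.0158] toolx [ 0.997  0.08  -0.   ] z [-0.  0. -1.] F [ 0.2 -0.1 -0.1] T [ 0.03 -0.04  0.  ] w -0.0001
delta tool mm [-0.2 -2.9 -0.2] jig now [ 34.2 -83.9] toolx-jig deg 0.04
clock: 6.35
eef_pos: [0.5787, -0.2567, 0.0158]
eef_rot: [0.999, 0.04, -0.0, 0.0]
wrist_force: [0.6, -0.4, 0.1]
width: 0.0
t 6.35 pos [ 0.5787 -0.2567  0.0158] toolx [ 0.997  0.08  -0.   ] z [-0. -0. -1.] F [ 0.6 -0.4  0.1] T [-0.12 -0.04 -0.03] w 0.0
delta tool mm [-0.2 -2.  -0.2] jig now [ 34.2 -83. ] toolx-jig deg 0.03
```

```bash
Q='import h;h.st();h.delta([34,-81],.016)'
python3 -m handwheel '[{"gripper":-1,"dx":0,"dy":-0.5,"dz":0,"ax":0,"ay":0,"az":0},{"gripper":-1,"dx":0,"dy":-0.5,"dz":0,"ax":0,"ay":0,"az":0},{"gripper":-1,"dx":0,"dy":0,"dz":0,"ax":0,"ay":0,"az":0}]' 60 >/dev/null;python3 -c "$Q"
python3 -m handwheel '[{"gripper":-1,"dx":0,"dy":-0.5,"dz":0,"ax":0,"ay":0,"az":0},{"gripper":-1,"dx":0,"dy":0,"dz":0,"ax":0,"ay":0,"az":0}]' 60 >/dev/null;python3 -c "$Q"
python3 -c "
from h import *
d=cam('top');cv2.imwrite('pics/t4.png',cv2.resize(d['frame'][160:260,240:400],None,fx=5,fy=5,interpolation=cv2.INTER_CUBIC))"
```

```text
t 6.6 pos [ 0.5786 -0.2557  0.0158] toolx [ 0.997  0.08  -0.   ] z [ 0. -0. -1.] F [ 0.1 -0.8 -0.1] T [-0.07 -0.   -0.03] w -0.0004
delta tool mm [-0.2 -1.1 -0.2] jig now [ 34.2 -82.1] toolx-jig deg 0.03
t 6.77 pos [ 0.5785 -0.2552  0.0158] toolx [ 0.997  0.08  -0.   ] z [ 0. -0. -1.] F [ 0.1 -0.8  0.1] T [-0.12  0.02  0.02] w -0.0
delta tool mm [-0.2 -0.6 -0.2] jig now [ 34.2 -81.6] toolx-jig deg 0.03
```

View pics/t4.png

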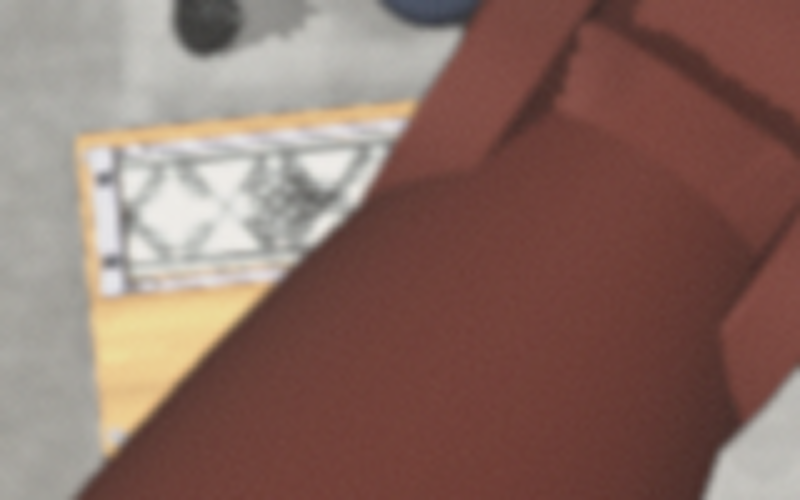

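Tile's front edge (120,155–285) is nearly on the stop. Continue in 0.5 mm steps until the force rises.

```bash
Q='import h;h.st();h.delta([34,-81],.016)'
python3 -m handwheel '[{"gripper":-1,"dx":0,"dy":-0.5,"dz":0,"ax":0,"ay":0,"az":0},{"gripper":-1,"dx":0,"dy":0,"dz":0,"ax":0,"ay":0,"az":0}]' 60 >/dev/null;python3 -c "$Q"
python3 -m handwheel '[{"gripper":-1,"dx":0,"dy":-0.5,"dz":0,"ax":0,"ay":0,"az":0},{"gripper":-1,"dx":0,"dy":0,"dz":0,"ax":0,"ay":0,"az":0}]' 60 >/dev/null;python3 -c "$Q"
```

```text
t 6.98 pos [ 0.5785 -0.2547  0.0158] toolx [ 0.997  0.08  -0.   ] z [-0. -0. -1.] F [ 0.3 -0.7 -0.8] T [-0.19  0.06  0.01] w -0.0003
delta tool mm [-0.2 -0.1 -0.2] jig now [ 34.2 -81.1] toolx-jig deg 0.03
t 7.15 pos [ 0.5785 -0.2542  0.0158] toolx [0.997 0.08  0.   ] z [ 0. -0. -1.] F [-0.3 -1.3  0.3] T [-0.13  0.03 -0.06] w 0.0003
delta tool mm [-0.2  0.4 -0.2] jig now [ 34.2 -80.6] toolx-jig deg 0.03
```

```bash
Q='import h;h.st();h.delta([34,-81],.016)'
python3 -m handwheel '[{"gripper":-1,"dx":0,"dy":-0.5,"dz":0,"ax":0,"ay":0,"az":0},{"gripper":-1,"dx":0,"dy":0,"dz":0,"ax":0,"ay":0,"az":0}]' 60 >/dev/null;python3 -c "$Q"
python3 -m handwheel '[{"gripper":-1,"dx":0,"dy":-0.5,"dz":0,"ax":0,"ay":0,"az":0},{"gripper":-1,"dx":0,"dy":0,"dz":0,"ax":0,"ay":0,"az":0}]' 60 >/dev/null;python3 -c "$Q"
```

```text
t 7.32 pos [ 0.5785 -0.2539  0.0158] toolx [0.997 0.079 0.   ] z [ 0. -0. -1.] F [ 0.1 -1.4 -0.4] T [-0.39 -0.11  0.01] w -0.0004
delta tool mm [-0.2  0.8 -0.2] jig now [ 34.2 -80.2] toolx-jig deg 0.03
t 7.48 pos [ 0.5786 -0.2538  0.016 ] toolx [0.997 0.079 0.   ] z [ 0.    -0.001 -1.   ] F [ 1.1 -4.3 -0.9] T [-0.96 -0.16 -0.02] w 0.0
delta tool mm [-0.3  0.8  0. ] jig now [ 34.3 -80.2] toolx-jig deg 0.01
```

```bash
Q='import h;h.st();h.delta([34,-81],.016)'
python3 -m handwheel '[{"gripper":-1,"dx":0,"dy":-0.5,"dz":0,"ax":0,"ay":0,"az":0},{"gripper":-1,"dx":0,"dy":0,"dz":0,"ax":0,"ay":0,"az":0},{"gripper":-1,"dx":0,"dy":0,"dz":0,"ax":0,"ay":0,"az":0}]' 60 >/dev/null;python3 -c "$Q"
```

```text
t 7.73 pos [ 0.5787 -0.2537  0.0162] toolx [0.997 0.079 0.001] z [ 0.001 -0.002 -1.   ] F [ 1.9 -6.7 -0.5] T [-1.27 -0.2  -0.01] w -0.0002
delta tool mm [-0.5  0.9  0.2] jig now [ 34.5 -80.1] toolx-jig deg 0.0
```

Contact at 6.7 N with no more advance: home. Back off, rise, and go over the knob.

```bash
python3 -m handwheel '[{"gripper":-1,"dx":0,"dy":3,"dz":0,"ax":0,"ay":0,"az":0},{"gripper":-1,"dx":0,"dy":8,"dz":0,"ax":0,"ay":0,"az":0},{"gripper":-1,"dx":0,"dy":12,"dz":-10,"ax":0,"ay":0,"az":0},{"gripper":-1,"dx":0,"dy":0,"dz":-38,"ax":0,"ay":0,"az":0},{"gripper":-1,"dx":0,"dy":0,"dz":-38,"ax":0,"ay":0,"az":0},{"gripper":-1,"dx":0,"dy":0,"dz":-38,"ax":0,"ay":0,"az":0},{"gripper":-1,"dx":0,"dy":0,"dz":-38,"ax":0,"ay":0,"az":0},{"gripper":0.3,"dx":-26,"dy":-25,"dz":0,"ax":0,"ay":0,"az":0},{"gripper":0.3,"dx":-26,"dy":-25,"dz":0,"ax":0,"ay":0,"az":0},{"gripper":0.3,"dx":-20,"dy":-25,"dz":0,"ax":0,"ay":0,"az":-0.12},{"gripper":0.3,"dx":0,"dy":0,"dz":0,"ax":0,"ay":0,"az":-0.12},{"gripper":0.3,"dx":0,"dy":0,"dz":0,"ax":0,"ay":0,"az":-0.12},{"gripper":0.3,"dx":0,"dy":0,"dz":0,"ax":0,"ay":0,"az":-0.1},{"gripper":0.3,"dx":0,"dy":0,"dz":0,"ax":0,"ay":0,"az":0},{"gripper":0.3,"dx":0,"dy":0,"dz":0,"ax":0,"ay":0,"az":0}]' 60
python3 - <<'E'
from h import *
cam("wrist");st();delta([-45,30],.1)
d=cam("wrist");cv2.imwrite("pics/w5.png",d["frame"]);np.savez("w5.npz",f=d["frame"],Rw=d["Rw"],c=d["c"])
E
```

```text
clock: 8.98
eef_pos: [0.5024, -0.2067, 0.1778]
eef_rot: [0.964, 0.265, -0.0, -0.0]
wrist_force: [0.5, -0.7, 0.1]
width: 0.0556
t 9.03 pos [ 0.5024 -0.2067  0.1777] toolx [0.86  0.511 0.   ] z [-0.  0. -1.] F [-0.7 -0.   0.4] T [-0.02 -0.04 -0.02] w 0.0557
delta tool mm [ 18.8 -54.5  77.7] jig now [-37.9 -27.2] toolx-jig deg 26.18
```

View pics/w5.png

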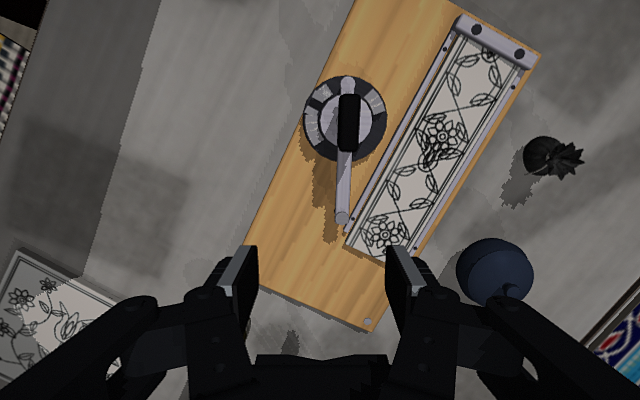

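Knob at about (348,120), arm to foot (341,218), notch on the ring's left; tile appears touching the stop (525,55). Zoom and measure.

Run:
```python
import cv2
f=cv2.imread("pics/w5.png")
cv2.imwrite("pics/w5z.png",cv2.resize(f[60:235,280:420],None,fx=3.4,fy=3.4,interpolation=cv2.INTER_CUBIC))
cv2.imwrite("pics/w5r.png",cv2.resize(f[70:170,295:395],None,fx=6,fy=6,interpolation=cv2.INTER_CUBIC))
```

```text
(no output)
```

View pics/w5r.png

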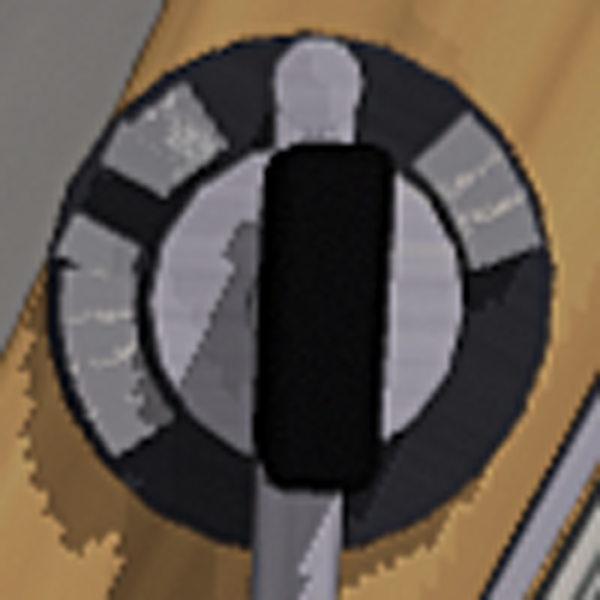

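View pics/w5z.png

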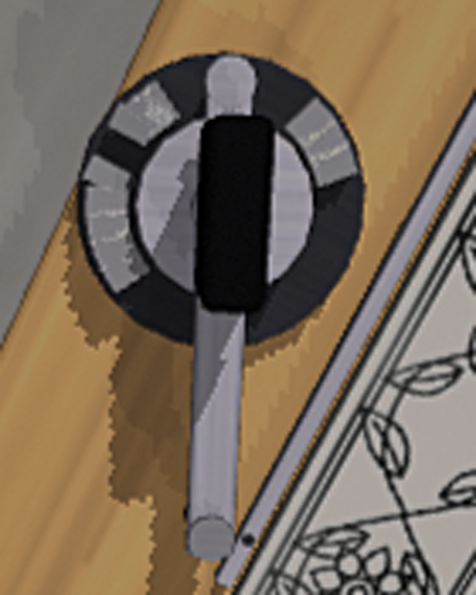

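Run:
```python
from h import *
z=np.load("w5.npz");d=cam("wrist");d["Rw"]=z["Rw"];d["c"]=z["c"]
P=lambda p:np.array(p)/6.+[295,70]
J=lambda p,zz:tojig(plane(d,P(p),zz))
k=J([(268,148),(395,150),(382,490),(257,488)],.076);print("knob",k.round(1),k.mean(0))
for a,b in((0,3),(1,2)):
  v=k[b]-k[a];print("long dir jig",np.degrees(np.arctan2(v[1],v[0])),np.hypot(*v))
for n,p in dict(up=[(103,165),(165,198)],lo=[(83,213),(142,245)],mid=[(93,189),(153,222)]).items():
  q=J(p,.030)-[-45,30];print(n,q.round(1),np.hypot(*q.T).round(1),(np.arctan2(q[:,1],q[:,0])%(2*np.pi)-np.pi+1.1).round(3))
# ring/housing circle centre: flange disk, pin lug
q=J([(318,75)],.036)-[-45,30];print("lug",q,(np.arctan2(q[:,1],q[:,0])%(2*np.pi)-np.pi+1.1))
# foot-end cylinder top in z crop
f=tojig(plane(d,np.array([[211,538]])/3.4+[280,60],.041));v=f-[-45,30];print("foot",f,np.arctan2(v[0,1],v[0,0])+1.1,np.hypot(*v[0]))
```

```text
knob [[-59.9  44.5]
 [-46.9  50.6]
 [-30.3  16. ]
 [-43.6   9.8]] [-45.1768663   30.20921669]
long dir jig -64.95942861175321 38.2907978091108
long dir jig -64.36981073942304 38.30225636563097
up [[-32.2   4.8]
 [-22.8   4.7]] [32.6 23.3] [0.95  0.897]
lo [[-31.9  -1.9]
 [-22.9  -2.2]] [32. 23.] [1.161 1.195]
mid [[-32.1   1.5]
 [-22.9   1.2]] [32.1 22.9] [1.054 1.049]
lug [[-11.78495727  27.24354176]] [-0.06252458]
foot [[-11.18998032 -42.7351902 ]] -0.03567254710039869 80.20925958928814
```

```bash
python3 -m handwheel '[{"gripper":0.2,"dx":9,"dy":-27,"dz":0,"ax":0,"ay":0,"az":0.017},{"gripper":0.2,"dx":9,"dy":-27,"dz":0,"ax":0,"ay":0,"az":0},{"gripper":0.2,"dx":0,"dy":0,"dz":25,"ax":0,"ay":0,"az":0},{"gripper":0.2,"dx":0,"dy":0,"dz":25,"ax":0,"ay":0,"az":0},{"gripper":0.2,"dx":0,"dy":0,"dz":20,"ax":0,"ay":0,"az":0},{"gripper":0.2,"dx":0,"dy":0,"dz":0,"ax":0,"ay":0,"az":0},{"gripper":0.2,"dx":0,"dy":0,"dz":0,"ax":0,"ay":0,"az":0}]' 60
python3 - <<'E'
from h import *
st();delta([-45.1,30.1],.048)
d=cam("wrist");cv2.imwrite("pics/w6.png",d["frame"])
E
```

```text
clock: 9.72
eef_pos: [0.4899, -0.1506, 0.1073]
eef_rot: [0.966, 0.258, -0.001, -0.001]
wrist_force: [0.3, -0.4, 1.2]
width: 0.0512
t 9.72 pos [ 0.4899 -0.1506  0.1073] toolx [ 0.867  0.498 -0.001] z [-0.002  0.001 -1.   ] F [ 0.3 -0.4  1.2] T [ 0. -0. -0.] w 0.0512
delta tool mm [ 0.9  0.1 59.3] jig now [-45.9  29.7] toolx-jig deg 25.34
```

View pics/w6.png

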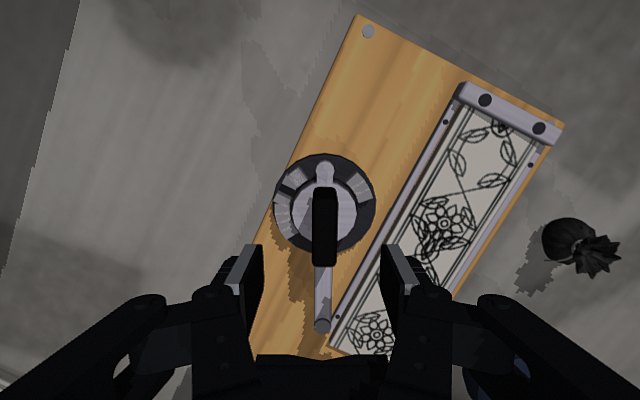

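Knob (325,230) is straight under, aligned with the jaws. Descend.

```bash
python3 -m handwheel '[{"gripper":0.2,"dx":0.6,"dy":0,"dz":20,"ax":0,"ay":0,"az":0},{"gripper":0.2,"dx":0,"dy":0,"dz":16,"ax":0,"ay":0,"az":0},{"gripper":0.2,"dx":0,"dy":0,"dz":12,"ax":0,"ay":0,"az":0},{"gripper":0.2,"dx":0,"dy":0,"dz":5,"ax":0,"ay":0,"az":0},{"gripper":0.2,"dx":0,"dy":0,"dz":0,"ax":0,"ay":0,"az":0},{"gripper":0.2,"dx":0,"dy":0,"dz":0,"ax":0,"ay":0,"az":0}]' 60
python3 - <<'E'
from h import *
cam("wrist");st();delta([-45.1,30.1],.048)
d=cam("wrist");cv2.imwrite("pics/w7.png",d["frame"])
E
```

```text
clock: 10.27
eef_pos: [0.4915, -0.151, 0.0557]
eef_rot: [0.966, 0.258, 0.0, 0.0]
wrist_force: [-0.2, -0.3, 1.2]
width: 0.0513
t 10.32 pos [ 0.4917 -0.1511  0.056 ] toolx [0.867 0.499 0.001] z [ 0.001 -0.001 -1.   ] F [-1.  -0.2 -0.4] T [-0.01 -0.04 -0.02] w 0.051
delta tool mm [-0.5 -1.4  8. ] jig now [-44.1  29.1] toolx-jig deg 25.4
```

View pics/w7.png

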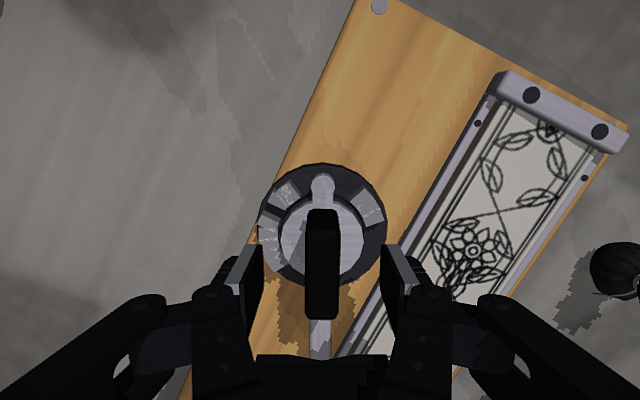

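```bash
python3 -m handwheel '[{"gripper":0.2,"dx":-0.4,"dy":-1.3,"dz":4,"ax":0,"ay":0,"az":0},{"gripper":0,"dx":0,"dy":0,"dz":3.5,"ax":0,"ay":0,"az":0},{"gripper":0,"dx":0,"dy":0,"dz":0,"ax":0,"ay":0,"az":0},{"gripper":0,"dx":0,"dy":0,"dz":0,"ax":0,"ay":0,"az":0}]' 50
python3 -c 'from h import *
st();delta([-45.1,30.1],.048)'
```

```text
clock: 10.7
eef_pos: [0.4899, -0.1496, 0.0471]
eef_rot: [0.966, 0.258, -0.0, -0.0]
wrist_force: [-0.3, -0.1, -0.9]
width: 0.043
t 10.7 pos [ 0.4899 -0.1496  0.0471] toolx [ 0.867  0.499 -0.   ] z [-0.  0. -1.] F [-0.3 -0.1 -0.9] T [ 0.06 -0.01  0.  ] w 0.043
delta tool mm [ 0.4  0.8 -0.9] jig now [-45.8  30.7] toolx-jig deg 25.41
```

```bash
python3 -m handwheel '[{"gripper":0,"dx":0,"dy":0,"dz":-0.5,"ax":0,"ay":0,"az":0},{"gripper":-0.4,"dx":0,"dy":0,"dz":0,"ax":0,"ay":0,"az":0},{"gripper":-0.5,"dx":0,"dy":0,"dz":0,"ax":0,"ay":0,"az":0},{"gripper":-0.6,"dx":0,"dy":0,"dz":0,"ax":0,"ay":0,"az":0},{"gripper":-0.7,"dx":0,"dy":0,"dz":0,"ax":0,"ay":0,"az":0},{"gripper":-1,"dx":0,"dy":0,"dz":0,"ax":0,"ay":0,"az":0},{"gripper":-1,"dx":0,"dy":0,"dz":0,"ax":0,"ay":0,"az":0},{"gripper":-1,"dx":0,"dy":0,"dz":0,"ax":0,"ay":0,"az":0}]' 50
python3 -c 'from h import *
st();delta([-45.1,30.1],.048)
d=cam("wrist");cv2.imwrite("pics/w8.png",d["frame"])'
```

```text
clock: 11.37
eef_pos: [0.4906, -0.1496, 0.0481]
eef_rot: [0.966, 0.258, 0.001, 0.0]
wrist_force: [3.2, 2.6, 2.4]
width: 0.0127
t 11.37 pos [ 0.4906 -0.1496  0.0481] toolx [0.866 0.499 0.001] z [ 0.001  0.    -1.   ] F [3.2 2.6 2.4] T [ 0.77 -0.86 -0.14] w 0.0127
delta tool mm [-0.2  0.5  0.1] jig now [-45.1  30.7] toolx-jig deg 25.42
```

View pics/w8.png

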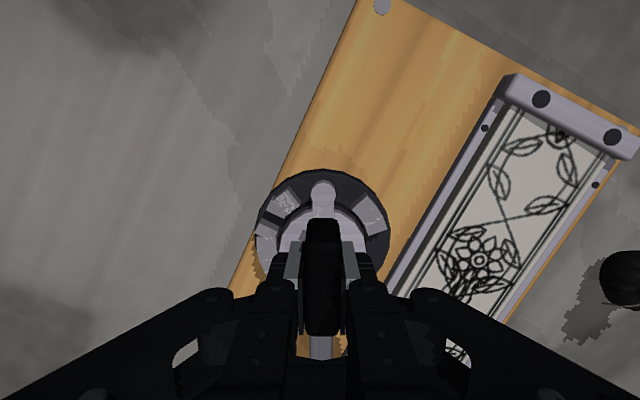

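Gripped; knob between the pads, ~4 N side force. Relieve with +0.6 mm in x, then lift straight.

```bash
python3 -m handwheel '[{"gripper":-1,"dx":0.6,"dy":0,"dz":0,"ax":0,"ay":0,"az":0},{"gripper":-1,"dx":0,"dy":0,"dz":-1,"ax":0,"ay":0,"az":0},{"gripper":-1,"dx":0,"dy":0,"dz":-1,"ax":0,"ay":0,"az":0},{"gripper":-1,"dx":0,"dy":0,"dz":0,"ax":0,"ay":0,"az":0},{"gripper":-1,"dx":0,"dy":0,"dz":0,"ax":0,"ay":0,"az":0}]' 60
python3 -c 'from h import *
s=st();delta([-45.1,30.1],.048);print((R.from_quat(s["eef_rot"]).as_matrix().T@s["wrist_force"]).round(1))'
```

```text
clock: 11.83
eef_pos: [0.4905, -0.1494, 0.0489]
eef_rot: [0.966, 0.258, -0.0, -0.0]
wrist_force: [7.0, 0.4, -7.5]
width: 0.0129
t 11.83 pos [ 0.4905 -0.1494  0.0489] toolx [ 0.867  0.499 -0.   ] z [-0.  0. -1.] F [ 7.   0.4 -7.5] T [ 0.07 -1.46 -0.18] w 0.0129
delta tool mm [-0.2  0.7  0.9] jig now [-45.2  30.8] toolx-jig deg 25.4
[6.2 3.2 7.5]
```

```bash
cat >> h.py <<'E'
def ft():
    s=st();delta([-45.1,30.1],.048);print("Ftool",(R.from_quat(s["eef_rot"]).as_matrix().T@s["wrist_force"]).round(1))
E
python3 -m handwheel '[{"gripper":-1,"dx":1,"dy":0.5,"dz":0,"ax":0,"ay":0,"az":0},{"gripper":-1,"dx":0,"dy":0,"dz":0,"ax":0,"ay":0,"az":0},{"gripper":-1,"dx":0,"dy":0,"dz":0,"ax":0,"ay":0,"az":0}]' 60 >/dev/null; python3 -c 'from h import *
ft()'
python3 -m handwheel '[{"gripper":-1,"dx":0,"dy":0,"dz":-1,"ax":0,"ay":0,"az":0},{"gripper":-1,"dx":0,"dy":0,"dz":-1,"ax":0,"ay":0,"az":0},{"gripper":-1,"dx":0,"dy":0,"dz":0,"ax":0,"ay":0,"az":0},{"gripper":-1,"dx":0,"dy":0,"dz":0,"ax":0,"ay":0,"az":0}]' 60 >/dev/null; python3 -c 'from h import *
ft()'
```

```text
t 12.08 pos [ 0.4908 -0.1494  0.0489] toolx [ 0.867  0.499 -0.002] z [-0.002 -0.    -1.   ] F [ 0.8 -1.4 -8.5] T [-0.37  0.01 -0.19] w 0.013
delta tool mm [-0.5  0.6  0.9] jig now [-44.9  30.9] toolx-jig deg 25.39
Ftool [-0.   1.6  8.5]
t 12.42 pos [ 0.491  -0.1494  0.0515] toolx [ 0.867  0.499 -0.001] z [-0.002 -0.    -1.   ] F [-3.5 -2.7 -8. ] T [-0.59  0.81 -0.23] w 0.0126
delta tool mm [-0.7  0.5  3.5] jig now [-44.7  30.9] toolx-jig deg 25.4
Ftool [-4.4  0.6  8. ]
```

```bash
python3 -m handwheel '[{"gripper":-1,"dx":-0.7,"dy":0,"dz":-1,"ax":0,"ay":0,"az":0},{"gripper":-1,"dx":0,"dy":0,"dz":-1,"ax":0,"ay":0,"az":0},{"gripper":-1,"dx":0,"dy":0,"dz":-1.2,"ax":0,"ay":0,"az":0},{"gripper":-1,"dx":0,"dy":0,"dz":-1,"ax":0,"ay":0,"az":0},{"gripper":-1,"dx":0,"dy":0,"dz":-1,"ax":0,"ay":0,"az":0},{"gripper":-1,"dx":0,"dy":0,"dz":0,"ax":0,"ay":0,"az":0},{"gripper":-1,"dx":0,"dy":0,"dz":0,"ax":0,"ay":0,"az":0}]' 60 >/dev/null; python3 -c 'from h import *
ft()
d=cam("wrist");cv2.imwrite("pics/w9.png",d["frame"])'
```

```text
t 13.0 pos [ 0.4909 -0.1495  0.0569] toolx [ 0.866  0.499 -0.   ] z [-0.001  0.    -1.   ] F [ -2.4  -0.3 -10.6] T [ 0.08  0.61 -0.14] w 0.0131
delta tool mm [-0.5  0.5  8.9] jig now [-44.8  30.7] toolx-jig deg 25.42
Ftool [-2.2 -0.9 10.6]
```

View pics/w9.png

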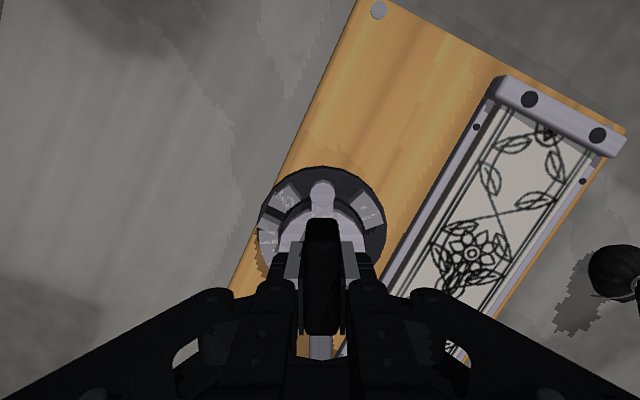

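Lifted ~9 mm with a 10.6 N load as the spring predicts. Turn.

```bash
python3 -m handwheel '[{"gripper":-1,"dx":-0.4,"dy":0,"dz":0,"ax":0,"ay":0,"az":-0.03},{"gripper":-1,"dx":0,"dy":0,"dz":0,"ax":0,"ay":0,"az":-0.05},{"gripper":-1,"dx":0,"dy":0,"dz":0,"ax":0,"ay":0,"az":-0.06},{"gripper":-1,"dx":0,"dy":0,"dz":0,"ax":0,"ay":0,"az":-0.06},{"gripper":-1,"dx":0,"dy":0,"dz":0,"ax":0,"ay":0,"az":-0.06},{"gripper":-1,"dx":0,"dy":0,"dz":0,"ax":0,"ay":0,"az":-0.05},{"gripper":-1,"dx":0,"dy":0,"dz":0,"ax":0,"ay":0,"az":-0.03},{"gripper":-1,"dx":0,"dy":0,"dz":0,"ax":0,"ay":0,"az":0},{"gripper":-1,"dx":0,"dy":0,"dz":0,"ax":0,"ay":0,"az":0}]' 60 >/dev/null; python3 -c 'from h import *
ft()
d=cam("wrist");cv2.imwrite("pics/w10.png",d["frame"])'
```

```text
t 13.8 pos [ 0.4908 -0.1496  0.0569] toolx [0.651 0.759 0.   ] z [ 0.     0.001 -1.   ] F [ -1.4   1.8 -10.2] T [ 0.46  0.26 -0.04] w 0.0128
delta tool mm [-0.5  0.2  8.9] jig now [-44.9  30.6] toolx-jig deg 44.85
Ftool [ 0.4 -2.3 10.2]
```

View pics/w10.png

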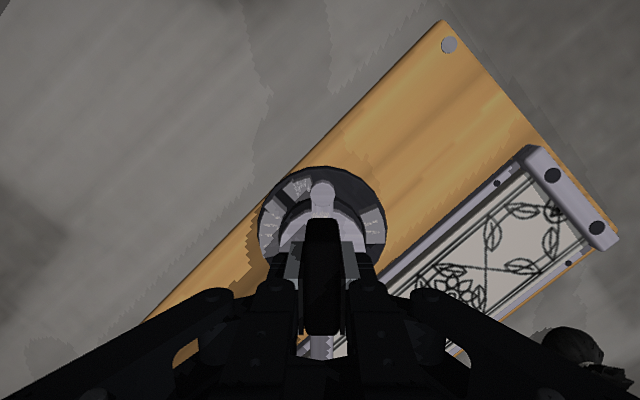

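The clamp follows the gripper. Continue.

```bash
python3 -m handwheel '[{"gripper":-1,"dx":0,"dy":0,"dz":0,"ax":0,"ay":0,"az":-0.03},{"gripper":-1,"dx":0,"dy":0,"dz":0,"ax":0,"ay":0,"az":-0.06},{"gripper":-1,"dx":0,"dy":-0.3,"dz":0,"ax":0,"ay":0,"az":-0.07},{"gripper":-1,"dx":0,"dy":0,"dz":0,"ax":0,"ay":0,"az":-0.08},{"gripper":-1,"dx":0,"dy":0,"dz":0,"ax":0,"ay":0,"az":-0.08},{"gripper":-1,"dx":0,"dy":0,"dz":0,"ax":0,"ay":0,"az":-0.08},{"gripper":-1,"dx":0,"dy":0,"dz":0,"ax":0,"ay":0,"az":-0.08},{"gripper":-1,"dx":0,"dy":0,"dz":0,"ax":0,"ay":0,"az":-0.07},{"gripper":-1,"dx":0,"dy":0,"dz":0,"ax":0,"ay":0,"az":-0.05},{"gripper":-1,"dx":0,"dy":0,"dz":0,"ax":0,"ay":0,"az":0},{"gripper":-1,"dx":0,"dy":0,"dz":0,"ax":0,"ay":0,"az":0}]' 60 >/dev/null; python3 -c 'from h import *
ft();cam("wrist")
d=cam("wrist");cv2.imwrite("pics/w11.png",d["frame"])
cv2.imwrite("pics/w11z.png",cv2.resize(d["frame"][150:290,240:420],None,fx=4.2,fy=4.2,interpolation=cv2.INTER_CUBIC));ft()'
```

```text
t 14.77 pos [ 0.4908 -0.1497  0.0571] toolx [0.11  0.994 0.   ] z [ 0.001 -0.    -1.   ] F [  0.2   1.7 -11.4] T [0.46 0.02 0.08] w 0.013
delta tool mm [-0.4 -0.1  9.1] jig now [-44.9  30.5] toolx-jig deg 79.16
Ftool [ 1.7  0.  11.4]
t 14.87 pos [ 0.4908 -0.1497  0.0571] toolx [0.11  0.994 0.   ] z [ 0. -0. -1.] F [  0.1   1.9 -11.2] T [ 0.46 -0.1   0.09] w 0.0132
delta tool mm [-0.5 -0.1  9.1] jig now [-45.   30.5] toolx-jig deg 79.18
Ftool [ 1.9 -0.1 11.2]
```

View pics/w11z.png

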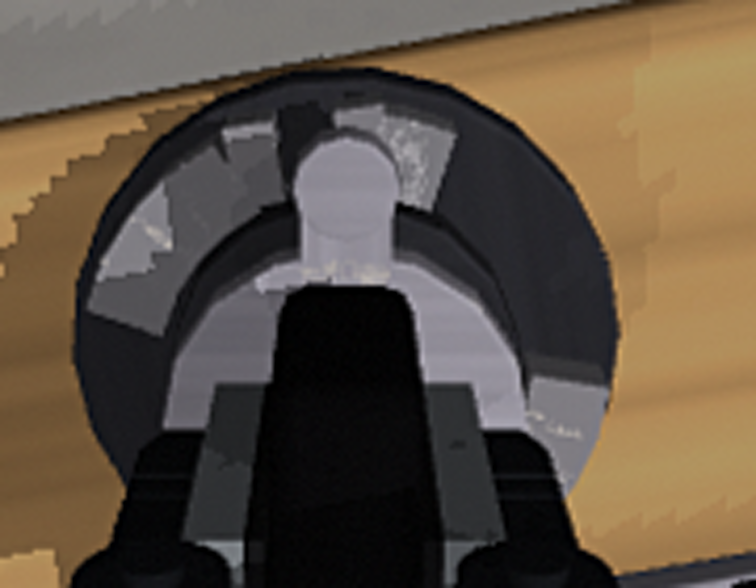

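The notch shows at about (305,118) in the zoom, still a bit anticlockwise of the pin lug (345,190). Measure it.

Run:
```python
from h import *
d=cam("wrist")
P=lambda p:np.array(p)/4.2+[240,150]
for z in (.030,):
 for n,p in dict(left=(277,123),leftin=(285,200),right=(334,110),mid=(305,117)).items():
  q=tojig(plane(d,P([p]),z))-[-45.1,30.1];print(n,q.round(1),np.hypot(*q.T).round(1),(np.arctan2(q[:,1],q[:,0])%(2*np.pi)-np.pi+1.1).round(3))
q=tojig(plane(d,P([(347,187)]),.045))-[-45.1,30.1];print("lug",q,(np.arctan2(q[:,1],q[:,0])%(2*np.pi)-np.pi+1.1).round(3))
```

```text
left [[-32.6  -1.4]] [32.6] [1.143]
leftin [[-23.1  -2.3]] [23.2] [1.201]
right [[-32.9   5.6]] [33.3] [0.931]
mid [[-32.7   2. ]] [32.7] [1.038]
lug [[-27.08439715   6.02885113]] [0.881]
```

```bash
python3 -m handwheel '[{"gripper":-1,"dx":0,"dy":0,"dz":0,"ax":0,"ay":0,"az":-0.04},{"gripper":-1,"dx":0,"dy":0,"dz":0,"ax":0,"ay":0,"az":-0.05},{"gripper":-1,"dx":0,"dy":0,"dz":0,"ax":0,"ay":0,"az":-0.04},{"gripper":-1,"dx":0,"dy":0,"dz":1,"ax":0,"ay":0,"az":0},{"gripper":-1,"dx":0,"dy":0,"dz":0.8,"ax":0,"ay":0,"az":0},{"gripper":-1,"dx":0,"dy":0,"dz":0,"ax":0,"ay":0,"az":0},{"gripper":-1,"dx":0,"dy":0,"dz":0,"ax":0,"ay":0,"az":0}]' 60 >/dev/null; python3 -c 'from h import *
ft();cam("wrist")
d=cam("wrist");
cv2.imwrite("pics/w12z.png",cv2.resize(d["frame"][150:290,240:420],None,fx=4.2,fy=4.2,interpolation=cv2.INTER_CUBIC));ft()'
```

```text
t 15.5 pos [ 0.4908 -0.1498  0.0552] toolx [-0.021  1.    -0.   ] z [ 0. -0. -1.] F [ 1.8  2.6 -9.5] T [ 0.49 -0.39 -0.01] w 0.0133
delta tool mm [-0.4 -0.1  7.2] jig now [-45.   30.5] toolx-jig deg 86.65
Ftool [2.6 1.8 9.5]
t 15.6 pos [ 0.4908 -0.1498  0.0553] toolx [-0.021  1.    -0.   ] z [ 0. -0. -1.] F [ 2.4  2.7 -9.9] T [ 0.58 -0.39 -0.03] w 0.0131
delta tool mm [-0.4 -0.1  7.3] jig now [-45.   30.5] toolx-jig deg 86.68
Ftool [2.6 2.4 9.9]
```

View pics/w12z.png

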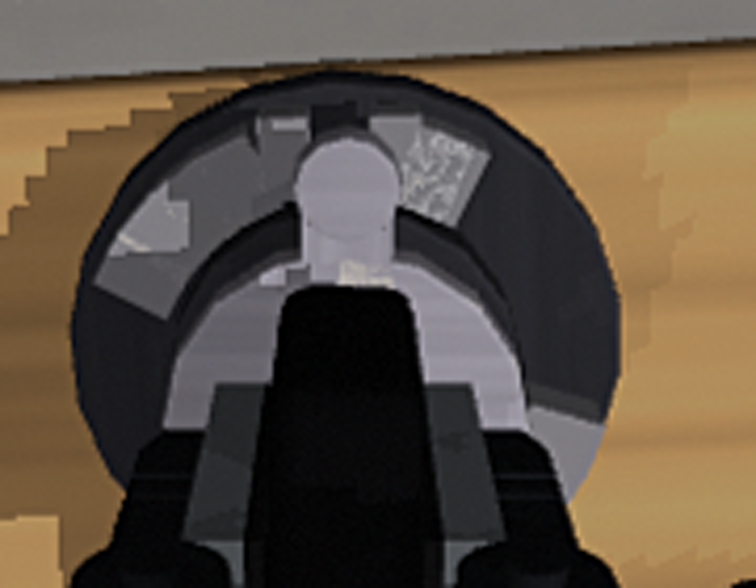

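Pin lug (347,190) and notch centre (339,121) are nearly in line; another ~0.02 rad, then lower gently to feel.

```bash
python3 -m handwheel '[{"gripper":-1,"dx":0.4,"dy":0.4,"dz":0,"ax":0,"ay":0,"az":-0.02},{"gripper":-1,"dx":0,"dy":0,"dz":0.6,"ax":0,"ay":0,"az":0},{"gripper":-1,"dx":0,"dy":0,"dz":0.5,"ax":0,"ay":0,"az":0},{"gripper":-1,"dx":0,"dy":0,"dz":0,"ax":0,"ay":0,"az":0},{"gripper":-1,"dx":0,"dy":0,"dz":0,"ax":0,"ay":0,"az":0}]' 60 >/dev/null; python3 -c 'from h import *
ft()'
python3 -m handwheel '[{"gripper":-1,"dx":0,"dy":0,"dz":0.5,"ax":0,"ay":0,"az":0},{"gripper":-1,"dx":0,"dy":0,"dz":0,"ax":0,"ay":0,"az":0},{"gripper":-1,"dx":0,"dy":0,"dz":0,"ax":0,"ay":0,"az":0}]' 60 >/dev/null; python3 -c 'from h import *
ft()'
python3 -m handwheel '[{"gripper":-1,"dx":0,"dy":0,"dz":0.5,"ax":0,"ay":0,"az":0},{"gripper":-1,"dx":0,"dy":0,"dz":0,"ax":0,"ay":0,"az":0},{"gripper":-1,"dx":0,"dy":0,"dz":0,"ax":0,"ay":0,"az":0}]' 60 >/dev/null; python3 -c 'from h import *
ft()'
```

```text
t 16.02 pos [ 0.4909 -0.1496  0.0541] toolx [-0.041  0.999 -0.001] z [-0.    -0.001 -1.   ] F [ -1.   -0.4 -10. ] T [-0.19  0.06 -0.08] w 0.0132
delta tool mm [-0.5 -0.3  6.1] jig now [-44.8  30.6] toolx-jig deg 87.84
Ftool [-0.4 -1.  10. ]
t 16.27 pos [ 0.4909 -0.1496  0.0536] toolx [-0.042  0.999 -0.001] z [-0.    -0.001 -1.   ] F [-0.5 -1.4 -9.2] T [-0.35  0.15 -0.15] w 0.0132
delta tool mm [-0.6 -0.3  5.6] jig now [-44.8  30.7] toolx-jig deg 87.85
Ftool [-1.4 -0.6  9.2]
t 16.52 pos [ 0.4909 -0.1495  0.0531] toolx [-0.042  0.999 -0.   ] z [-0.    -0.001 -1.   ] F [-0.3 -2.  -9.7] T [-0.54  0.25 -0.1 ] w 0.0131
delta tool mm [-0.6 -0.3  5.1] jig now [-44.8  30.7] toolx-jig deg 87.86
Ftool [-2.  -0.4  9.7]
```

```bash
for i in 1; do python3 -m handwheel '[{"gripper":-1,"dx":-0.2,"dy":0,"dz":0.5,"ax":0,"ay":0,"az":0},{"gripper":-1,"dx":0,"dy":0,"dz":0,"ax":0,"ay":0,"az":0},{"gripper":-1,"dx":0,"dy":0,"dz":0,"ax":0,"ay":0,"az":0}]' 60 >/dev/null; python3 -c 'from h import *
ft()'; done
python3 -m handwheel '[{"gripper":-1,"dx":0,"dy":0,"dz":0.5,"ax":0,"ay":0,"az":0},{"gripper":-1,"dx":0,"dy":0,"dz":0,"ax":0,"ay":0,"az":0},{"gripper":-1,"dx":0,"dy":0,"dz":0,"ax":0,"ay":0,"az":0}]' 60 >/dev/null; python3 -c 'from h import *
ft()'
```

```text
t 16.77 pos [ 0.4909 -0.1496  0.0526] toolx [-0.042  0.999 -0.   ] z [-0. -0. -1.] F [-1.  -1.9 -9.5] T [-0.48  0.22 -0.12] w 0.0126
delta tool mm [-0.6 -0.3  4.6] jig now [-44.8  30.7] toolx-jig deg 87.87
Ftool [-1.8 -1.1  9.5]
t 17.02 pos [ 0.4909 -0.1495  0.0521] toolx [-0.042  0.999 -0.   ] z [-0. -0. -1.] F [-0.8 -1.1 -9.9] T [-0.51  0.25 -0.06] w 0.0127
delta tool mm [-0.6 -0.3  4.1] jig now [-44.8  30.7] toolx-jig deg 87.87
Ftool [-1.1 -0.8  9.9]
```

Load persists below 5 mm: the pin is entering the notch. Two more steps.

```bash
python3 -m handwheel '[{"gripper":-1,"dx":0,"dy":0,"dz":0.5,"ax":0,"ay":0,"az":0},{"gripper":-1,"dx":0,"dy":0,"dz":0,"ax":0,"ay":0,"az":0},{"gripper":-1,"dx":0,"dy":0,"dz":0,"ax":0,"ay":0,"az":0}]' 60 >/dev/null; python3 -c 'from h import *
ft()'
python3 -m handwheel '[{"gripper":-1,"dx":0,"dy":0,"dz":0.5,"ax":0,"ay":0,"az":0},{"gripper":-1,"dx":0,"dy":0,"dz":0,"ax":0,"ay":0,"az":0},{"gripper":-1,"dx":0,"dy":0,"dz":0,"ax":0,"ay":0,"az":0}]' 60 >/dev/null; python3 -c 'from h import *
ft()
d=cam("wrist");
cv2.imwrite("pics/w13z.png",cv2.resize(d["frame"][150:290,240:420],None,fx=4.2,fy=4.2,interpolation=cv2.INTER_CUBIC))'
```

```text
t 17.27 pos [ 0.4909 -0.1495  0.0516] toolx [-0.042  0.999 -0.   ] z [-0. -0. -1.] F [-0.9 -0.8 -8.8] T [-0.41  0.34 -0.11] w 0.013
delta tool mm [-0.6 -0.3  3.6] jig now [-44.8  30.7] toolx-jig deg 87.87
Ftool [-0.8 -0.9  8.8]
t 17.52 pos [ 0.4909 -0.1495  0.0511] toolx [-0.042  0.999 -0.   ] z [-0. -0. -1.] F [-1.9 -1.4 -9.5] T [-0.46  0.35 -0.11] w 0.0127
delta tool mm [-0.6 -0.3  3.1] jig now [-44.8  30.7] toolx-jig deg 87.87
Ftool [-1.4 -1.9  9.5]
```

View pics/w13z.png

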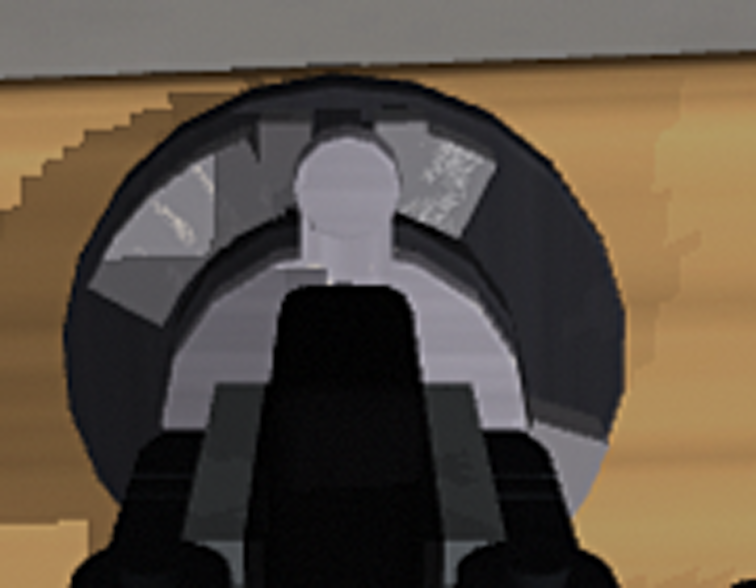

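Notch (313–375) is now centred on the lug (347); lift about 3 mm with the load still in hand, so the pin is in. Let it snap.

```bash
python3 -m handwheel '[{"gripper":0.2,"dx":0,"dy":0,"dz":0,"ax":0,"ay":0,"az":0},{"gripper":0.2,"dx":0,"dy":0,"dz":0,"ax":0,"ay":0,"az":0},{"gripper":0.2,"dx":0,"dy":0,"dz":0,"ax":0,"ay":0,"az":0},{"gripper":0.2,"dx":0,"dy":0,"dz":0,"ax":0,"ay":0,"az":0},{"gripper":0.2,"dx":0,"dy":0,"dz":0,"ax":0,"ay":0,"az":0},{"gripper":0.2,"dx":0,"dy":0,"dz":0,"ax":0,"ay":0,"az":0}]' 60 >/dev/null; python3 -c 'from h import *
ft()
d=cam("wrist");
cv2.imwrite("pics/w14.png",d["frame"])'
```

```text
t 18.07 pos [ 0.4912 -0.1496  0.0514] toolx [-0.042  0.999 -0.   ] z [ 0.001 -0.    -1.   ] F [0.1 0.2 0.4] T [ 0.01 -0.03  0.02] w 0.0513
delta tool mm [-0.5 -0.6  3.4] jig now [-44.5  30.6] toolx-jig deg 87.87
Ftool [ 0.2  0.1 -0.4]
```

View pics/w14.png

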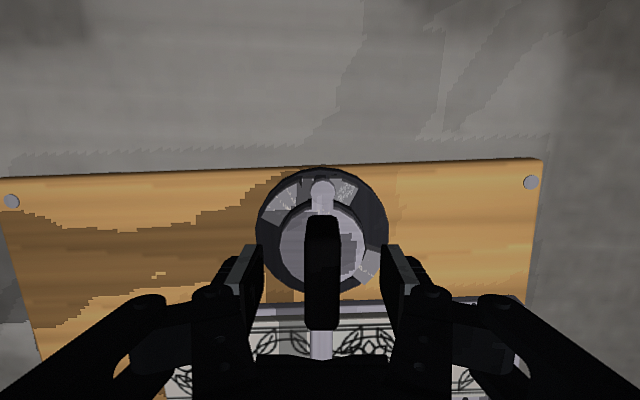

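```bash
python3 -m handwheel '[{"gripper":0.2,"dx":0,"dy":0,"dz":-15,"ax":0,"ay":0,"az":0},{"gripper":0.2,"dx":0,"dy":0,"dz":-30,"ax":0,"ay":0,"az":0},{"gripper":0.2,"dx":0,"dy":0,"dz":-35,"ax":0,"ay":0,"az":0},{"gripper":0.2,"dx":0,"dy":0,"dz":-35,"ax":0,"ay":0,"az":0},{"gripper":0.2,"dx":0,"dy":30,"dz":-30,"ax":0,"ay":0,"az":0},{"gripper":0.2,"dx":0,"dy":30,"dz":0,"ax":0,"ay":0,"az":0},{"gripper":0.2,"dx":0,"dy":20,"dz":0,"ax":0,"ay":0,"az":0},{"gripper":0.2,"dx":0,"dy":0,"dz":0,"ax":0,"ay":0,"az":0},{"gripper":0.2,"dx":0,"dy":0,"dz":0,"ax":0,"ay":0,"az":0}]' 60 >/dev/null; python3 -c 'from h import *
ft();cam("wrist")
d=cam("wrist");
cv2.imwrite("pics/w15.png",d["frame"]);np.savez("w15.npz",Rw=d["Rw"],c=d["c"])
d=cam("scene");cv2.imwrite("pics/s15.png",cv2.resize(d["frame"][150:310,220:420],None,fx=3.7,fy=3.7,interpolation=cv2.INTER_CUBIC))'
```

```text
t 18.87 pos [ 0.5706 -0.146   0.195 ] toolx [-0.043  0.999  0.   ] z [-0.001  0.    -1.   ] F [-0.5  0.9 -0.5] T [-0.01 -0.01 -0.03] w 0.0513
delta tool mm [ -0.8 -79.8 147. ] jig now [34.9 28. ] toolx-jig deg 87.91
Ftool [ 0.9 -0.4  0.5]
```

View pics/w15.png

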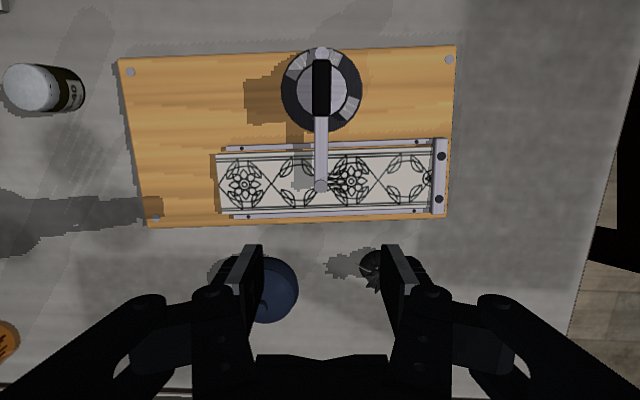

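View pics/s15.png

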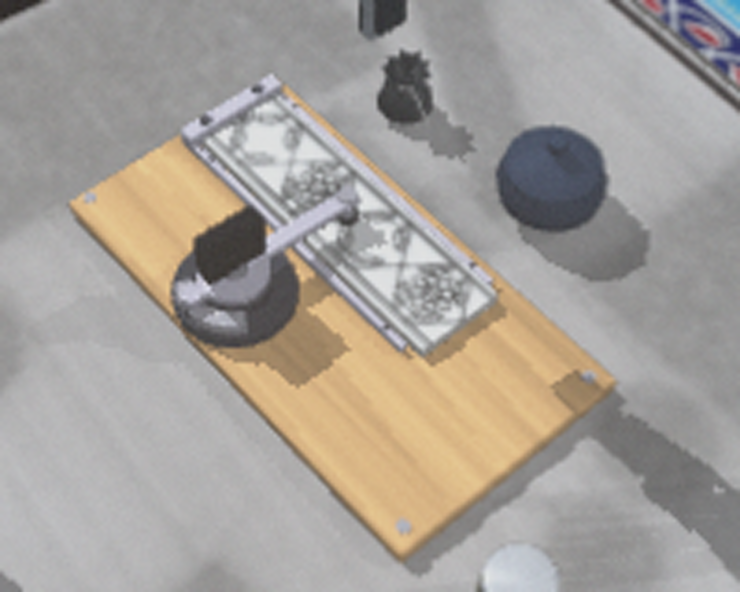

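Run:
```python
from h import *
d=cam("wrist");f=d["frame"]
cv2.imwrite("pics/w16a.png",cv2.resize(f[35:145,265:385],None,fx=5.4,fy=5.4,interpolation=cv2.INTER_CUBIC))
a=cv2.resize(f[130:230,200:260],None,fx=6,fy=6,interpolation=cv2.INTER_CUBIC);b=cv2.resize(f[130:230,400:465],None,fx=6,fy=6,interpolation=cv2.INTER_CUBIC)
cv2.imwrite("pics/w16b.png",np.hstack([a,b]))
np.savez("w16.npz",Rw=d["Rw"],c=d["c"])
```

```text
(no output)
```

View pics/w16a.png

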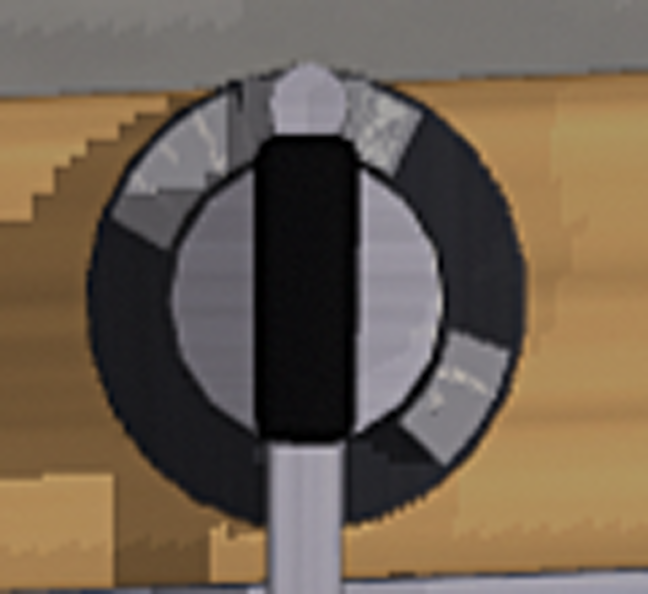

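View pics/w16b.png

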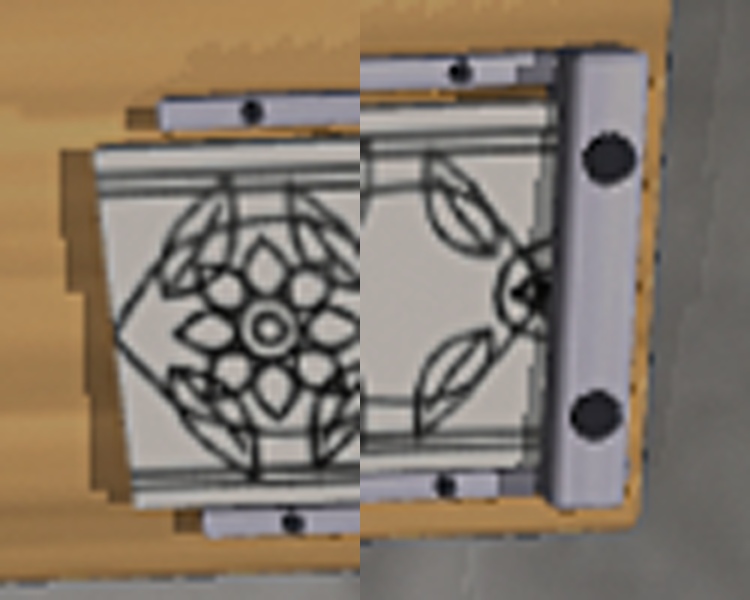

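Run:
```python
from h import *
z=np.load("w16.npz");d=cam("wrist");d["Rw"]=z["Rw"];d["c"]=z["c"]
A=lambda p:np.array(p)/6.+[200,130]
B=lambda p:(np.array(p)-[360,0])/6.+[400,130]
print("tile -x end",tojig(plane(d,A([(97,147),(135,507)]),.021)).round(1))
print("rail ends",tojig(plane(d,A([(160,115),(205,525)]),.019)).round(1))
print("tile +x end",tojig(plane(d,B([(556,105),(527,467)]),.021)).round(1))
print("stop top inner/outer",tojig(plane(d,B([(572,55),(552,503),(645,55),(622,503)]),.026)).round(1))
C=lambda p:np.array(p)/5.4+[265,35]
J=lambda p,zz:tojig(plane(d,C(p),zz))
for zz in(.076,.081):
  k=J([(258,137),(357,137),(353,440),(255,440)],zz);print("knob",zz,k.mean(0).round(1),np.hypot(*(k[0]-k[3])).round(1),np.hypot(*(k[0]-k[1])).round(1))
# scene view: predict knob top ends and lug for lift 0 and 5
s=cam("scene");
for l in(0,.005):
  t=1.05;u=np.array([np.cos(t-1.1),np.sin(t-1.1)])
  pts=[np.r_[towld(np.array([-45,30])+r*u)[0],.012+h+l] for r,h in((-20,.064),(20,.064),(86,.029))]
  print(l,((proj(s,pts)-[220,150])*3.7).round(0).tolist())
```

```text
tile -x end [[  6.4 -67.9]
 [ 64.2 -68.7]]
rail ends [[  2.1 -58.3]
 [ 68.3 -58.4]]
tile +x end [[  7.5 130.4]
 [ 64.9 128.6]]
stop top inner/outer [[-5.000e-01  1.308e+02]
 [ 6.950e+01  1.312e+02]
 [-1.000e-01  1.417e+02]
 [ 6.990e+01  1.422e+02]]
knob 0.076 [-44.9  30.9] 38.6 13.0
knob 0.081 [-44.7  30.8] 37.9 12.7
0 [[199.0, 244.0], [261.0, 208.0], [358.0, 190.0]]
0.005 [[198.0, 238.0], [261.0, 202.0], [358.0, 185.0]]
```

Run:
```python
from h import *
d=cam("wrist");g=cv2.GaussianBlur(cv2.cvtColor(d["frame"],cv2.COLOR_BGR2GRAY),(3,3),0).astype(float)
np.save("g.npy",g)
def edge(rng,axis,lo,hi,z,sign=0):
    pts=[]
    for r in rng:
        line=(g[r,lo:hi] if axis==0 else g[lo:hi,r]);gr=np.diff(line)*(sign or 1);i=np.argmax(gr if sign else abs(gr))
        if 0<i<len(gr)-1:
            a,b,c=(gr if sign else abs(gr))[i-1:i+2];o=i+.5+ .5*(a-c)/(a-2*b+c)
        else:o=i+.5
        pts.append((lo+o,r) if axis==0 else (r,lo+o))
    P=tojig(plane(d,pts,z));
    j=1-axis if False else None
    return P
def fit(P,ax): # coordinate P[:,ax] as function of other
    x=P[:,1-ax];
    for _ in range(4):
        c=np.polyfit(x,P[:,ax],1);e=abs(P[:,ax]-np.polyval(c,x));k=e<max(.25,2*np.median(e));P=P[k];x=x[k]
    return c,len(P),e.std()
def rep(n,P,ax,at):
    c,k,s=fit(P,ax);print(n,"slope deg",np.degrees(np.arctan(c[0])).round(2),"val",np.polyval(c,at).round(2),k,s.round(2))
rep("tile -x end",edge(range(158,210),0,208,230,.021,1),1,[6,35,64])
rep("tile +x/stop inner dark",edge(range(150,205),0,480-60,440,.021,-1),1,[6,35,64])
rep("stop inner top",edge(range(148,207),0,428,445,.026,1),1,[6,35,64])
rep("tile near edge(x=6)",edge(range(225,300),1,146,162,.021,1),0,[-60,0])
rep("tile far edge",edge(range(240,420),1,203,218,.021,-1),0,[-60,100])
```

```text
tile -x end slope deg -0.17 val [-68.88 -68.97 -69.06] 29 0.11
tile +x/stop inner dark slope deg 0.64 val [128.41 128.74 129.06] 55 2.8
stop inner top slope deg 0.02 val [131.26 131.27 131.28] 38 0.04
tile near edge(x=6) slope deg 9.65 val [ 5.15 15.35] 57 0.81
tile far edge slope deg 3.13 val [55.37 64.12] 92 0.44
```

Tile end to stop measures 200.25 mm (tile is 200 mm), yaw about 0.2°, and the arm lies over the tile with the lug in the notch. Handing in.

```bash
python3 -c 'from h import *
st()
from rig import close_job
print(close_job())'
```

```text
t 19.22 pos [ 0.5699 -0.1463  0.1958] toolx [-0.041  0.999 -0.   ] z [ 0. -0. -1.] F [-0.8  0.1 -0. ] T [ 0.04 -0.07  0.03] w 0.0511
the job is handed in; nothing more can be done
None
```

The tile is home against the end stop and the swing clamp is locked over it. I handed the job in at 19.2 s with the gripper open and clear of everything.

- **Tile:** I pushed its open end gently with the shut fingers until it stopped advancing, at about 7 N. In the last wrist image its far end lies 200.25 mm from the stop face, for a 200 mm tile, turned about 0.2°.
- **Clamp:** I lifted the knob about 9 mm against roughly 10 N and turned it about 1.09 rad anticlockwise to the notch. When I lowered it in 0.5 mm steps, the load stayed on the hand below the ring-top height, so the pin was in the notch. I let go at about 3 mm lift and it dropped. Side forces in the readings between moves reached about 7 N during the lift, before I corrected them, and about 3.5 N while turning and lowering.
- **Last checks:** the arm lies across the tile and the pin lug sits over the notch. The knob's size and position in the pictures fit the clamp being down. The pot and pad look undisturbed, and I never went near the jar.
- **Weak or disagreeing checks:**
  - The clamp's final height was judged only from images, to about 2 mm.
  - My first rough corner readings suggested the tile was turned by about 0.8 to 1.8°; a line fit to its free end gave 0.2°. Line fits on the tile's long edges and its stop end failed, so I ignored them.

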